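# Feed bearings through the gate

## Task

With the fingertips, sweep the three loose ball bearings across the deck of the plywood station and through its narrow gate so that they drop into the slot beyond, one at a time: let each drop before the next enters the funnel in front of the gate. Do not lift the bearings or bring them over the fence, and leave the pulley, the tall nut and everything else standing where they are.

Things in the scene. Friction and masses are not known exactly. Their poses are not given: they have to be found in the camera images.
- station: Fixed plywood feeding station. Origin: on the table, under the deck; x points across the deck through the gate to the slot, z up. The flat deck is 60 mm above the table, from x=-120 to 110 mm, y=-150 to 150 mm. Fences on it are 6 mm thick and 5 mm high (bearings stand 11 mm). Rim fences: back edge (x=-117) and sides (y=+-147). The deck ends at x=110 in a sheer drop into the slot.
- funnel (a point): Middle of the funnel's mouth at deck height, station x=58 mm, y=0. Fence centre lines, in the station's frame: across at x=58 mm from each side (|y|=147) in to |y|=88, then two straight fences close in from (x=58, |y|=88) to the gate cheeks at (x=98, |y|=24). Fences 5 mm high above the deck.
- gate (a point): Middle of the gate in the fence of the station, at deck height (60 mm above the table), at x=105 mm, y=0 of the station. The opening is 42 mm wide (in the station's y) and its two cheeks run 12 mm along x, to the deck's edge at x=110 mm.
- slot (a point): Middle of the slot's floor, 4 mm above the table, at x=138 mm, y=0 of the station. The slot is an open-topped trough beyond the gate, 54 mm wide (station x from 110 to 164 mm), 160 mm long (along station y), its floor 56 mm below the deck; its far wall stands 15 mm above the deck, its end walls 5 mm.
- bearing_a_mid (a point): One of three equal bearings: ball bearing, a flat ring shape: disc 35 mm across, 11 mm thick, about 45 g, steel rings with dark seals, dark 15 mm bore. It starts lying flat on the deck. This point is its centre, half-way up (5.5 mm above the deck); z is its axis.
- bearing_b_mid (a point): One of three equal bearings: ball bearing, a flat ring shape: disc 35 mm across, 11 mm thick, about 45 g, steel rings with dark seals, dark 15 mm bore. It starts lying flat on the deck. This point is its centre, half-way up (5.5 mm above the deck); z is its axis.
- bearing_c_mid (a point): One of three equal bearings: ball bearing, a flat ring shape: disc 35 mm across, 11 mm thick, about 45 g, steel rings with dark seals, dark 15 mm bore. It starts lying flat on the deck. This point is its centre, half-way up (5.5 mm above the deck); z is its axis.
- pulley: Bystander on the deck: aluminium toothed pulley, 28 mm across its two flanges, 24 mm tall with a narrower hub (18 mm) on top. Origin at the centre of its underside.
- long_nut: Bystander on the deck: upright steel hexagonal coupling nut, 24 mm across flats, 30 mm tall. Origin at the centre of its underside.
- motor: Bystander on the table: square motor 42 x 42 x 40 mm with a shaft up to 62 mm. Origin under its centre.
- bottle: Bystander on the table: glass bottle, 64 mm across, 190 mm tall. Origin under its centre.
- driver: Bystander on the table: screwdriver lying along its x axis, roughly 200 mm long.
- mug: Bystander on the table: white mug, 80 mm across, 90 mm tall. Origin under its centre.
- meter: Bystander on the table: grey meter lying flat, 140 x 75 x 38 mm. Origin under its centre.

How it is judged (in metres and radians):
At the end, for the whole second after the job is handed in: All three bearings lie at rest (under 30 mm/s) inside the slot, their centres at least 8 mm below the deck's top; the seven bystanders are within 20 mm of where they started (x of bearing_a_mid in the frame of station between 0.108 and 0.168 m and y of bearing_a_mid in the frame of station between -0.082 and 0.082 m and z of each of bearing_a_mid, bearing_b_mid, bearing_c_mid in the frame of station below 0.052 m and linear speed of each of bearing_a, bearing_b, bearing_c below 0.03 m/s and x of bearing_b_mid in the frame of station between 0.108 and 0.168 m and y of bearing_b_mid in the frame of station between -0.082 and 0.082 m and x of bearing_c_mid in the frame of station between 0.108 and 0.168 m and y of bearing_c_mid in the frame of station between -0.082 and 0.082 m and distance of each of pulley, long_nut, motor, bottle, driver, mug, meter from where it was at the start of the episode below 0.02 m); the robot touches nothing.
It fails at once if a bearing is lifted off the deck (its centre more than about 20 mm above where it lies) (z of any of bearing_a_mid, bearing_b_mid, bearing_c_mid in the frame of station above 0.085 m).
It fails at once if a bearing crosses the fence elsewhere than through the gate, or leaves the deck by another side ((x of bearing_a_mid in the frame of station above 0.095 m and z of bearing_a_mid in the frame of station above 0.057 m and (y of bearing_a_mid in the frame of station above 0.024 m or y of bearing_a_mid in the frame of station below -0.024 m)) or (x of bearing_b_mid in the frame of station above 0.095 m and z of bearing_b_mid in the frame of station above 0.057 m and (y of bearing_b_mid in the frame of station above 0.024 m or y of bearing_b_mid in the frame of station below -0.024 m)) or (x of bearing_c_mid in the frame of station above 0.095 m and z of bearing_c_mid in the frame of station above 0.057 m and (y of bearing_c_mid in the frame of station above 0.024 m or y of bearing_c_mid in the frame of station below -0.024 m)) or y of any of bearing_a_mid, bearing_b_mid, bearing_c_mid in the frame of station above 0.147 m or y of any of bearing_a_mid, bearing_b_mid, bearing_c_mid in the frame of station below -0.147 m or x of any of bearing_a_mid, bearing_b_mid, bearing_c_mid in the frame of station below -0.117 m).
It fails at once if two bearings are in the funnel or gate at once (the next follows before the one ahead has dropped into the slot) ((x of bearing_a_mid in the frame of station between 0.058 and 0.125 m and z of each of bearing_a_mid, bearing_b_mid in the frame of station above 0.057 m and x of bearing_b_mid in the frame of station between 0.058 and 0.125 m) or (x of bearing_a_mid in the frame of station between 0.058 and 0.125 m and z of each of bearing_a_mid, bearing_c_mid in the frame of station above 0.057 m and x of bearing_c_mid in the frame of station between 0.058 and 0.125 m) or (x of bearing_b_mid in the frame of station between 0.058 and 0.125 m and z of each of bearing_b_mid, bearing_c_mid in the frame of station above 0.057 m and x of bearing_c_mid in the frame of station between 0.058 and 0.125 m)).
It fails at once if a bystander is moved by more than 20 mm (distance of any of pulley, long_nut, motor, bottle, driver, mug, meter from where it was at the start of the episode above 0.02 m).
It also fails if it takes over 51 s, if anything falls off the work surface, if the arm or the gripper's body presses on something with over 40 N, if the wrist force passes 120 N, or if a joint passes its speed limit or range.

## Robot

A 6-joint arm with a two-finger parallel gripper is mounted at the origin on the work surface. World frame = base frame: x ahead of the robot, y to its left, z up, the work surface at z = 0. Lengths are in m, angles in degrees, forces in N, time in s.
With the tool pointing down it reaches from about 0.375 to 0.825 m from the base axis. Payload 5.5 kg.
Tool frame: the origin (TCP) lies at the very end of the fingers, on their centre line; the grasp point (between the pads) lies 19 mm behind it; z points along the fingers, x is the direction in which the jaws open and shut, and the axes are right-handed (so a half turn about z gives the same grasp; the last joint's range is limited). The gripper opens to 85 mm and grips with 20 to 120 N. Pads are 22 mm wide; open, the fingers measure 114 mm over their backs; the gripper's body (76 mm by 85 mm) begins 54 mm behind the grasp point. The pads swing forward as they close: fully open they stand 13 mm farther back than shut.
Start: joints at [0, 17.962, -2.699, 69.339, 0, 90], TCP at [0.6, -0, 0.231] pointing down, gripper open.
Joint ranges: [-152.73, 152.73], [-39.44, 99.34], [-58.76, 71.6], [-118.89, 123.64], [-81.53, 83.1], [-180, 180]. Speed limits (degrees/s): [136.94, 136.94, 172.46, 180, 180, 180].

## Interface

Orientations are given as [roll, pitch, yaw] about the fixed x, y, z axes, in that order (R = Rz(yaw) Ry(pitch) Rx(roll)).
In Python, from station import arm gives the robot as it stands.
- The arm moves only by the tool servo_tool, never from a script. Its argument "series" is a list of rows, each an object with "dr": the turn, a rotation vector about the tool's x, y, z scaled (see below), a list of three; "slide": the shift along the tool's x, y, z scaled (see below), a list of three; "grip": the gripper's target within -1 to 1 (fully open at 1, half-way at 0, shut at -1). A call has 1 to 12 rows; each row shifts and turns the pose as measured when the row begins, along the tool's axes as they then stand; what a row does not reach is not made up. The controller multiplies each number of a shift by 0.25 m and each number of a turn by 45 degrees. A row lasts 1/12 s, in which the tool goes at most 41.7 mm and 7.16 degrees, less where a joint would pass 70% of its speed; a pose out of reach is approached as far as the arm can. A call with a number of a shift or a turn outside -1 to 1 is refused whole. A call with a gripper value outside its range is refused whole. The fingers move at their own pace and stop on an object; "squeeze" is the grip in N (left out, the last holds). Time passes only in rows, so rows that do not move let the fingers close. It gives the time, the measured TCP pose, the force and the opening at its end, in the units of the state.
- arm.get_obs(): the state, without advancing time (a new reading comes with each control period).
- arm.grab_frame(name): name is "scene" or "side" or "wrist"; returns a dict with "color" (384x512x3 uint8, red, green, blue), "range_z" (384x512 float32, m along the optical axis (not along the pixel's ray), 0 where there is no reading), "mtx" (3x3 intrinsics, pixels), "R" (3x3) and "t" (3): a world point X has camera coordinates R X + t. Camera axes: x right, y down, z forward; pixel columns grow to the right and rows downward; lengths in m; the calibration is good to about 2 mm. The wrist camera is an equidistant fisheye: a pixel r from the principal point sees the ray r / f radians off the axis. A picture is of the moment at which its call begins.
- arm.job_done(): hands the job in, once; it reports no verdict.
The state is a dict: "t": time; "joints": joint angles; "joint_velocities": joint speeds; "joint_efforts": joint torques, N m; "tcp_pos": TCP position; "ee_rot": TCP orientation; "force": force on the tool from outside, world axes, zero at the start; "torque": the same for the moment, N m; "finger_gap": finger opening in m.
Only numpy, scipy, OpenCV 4.12 (cv2) and the standard library are available. Lean on these libraries where they do the work, as an engineer would, in place of code of your own. Each camera call takes 0.05 s, during which the arm holds its last target.

## Working session

There is one attempt and no reset: what is moved stays moved. The work goes in short steps, Python scripts to look and compute and a tool call to move; the robot and the scene stay as the last step left them, time stands still between calls to the robot, and variables do not carry over. Pictures are saved under pics/ and viewed, and the job is handed in when it is done.

Besides the shell and the picture viewer there is one more tool, called after "Emit:" in YAML: its name, and indented under it one key for each argument. servo_tool: Moves the arm, as the interface text tells. Shifts and turns lie within -1 to 1; 1 stands for 0.25 m of shift or 45 degrees of turn. Its arguments: {"type":"object","properties":{"series":{"type":"array"},"squeeze":{"type":"number"}},"required":["series"]}

```bash
mkdir -p pics; ls; python3 - <<'E'
from station import arm
import cv2,numpy as np
print(arm.get_obs())
for n in ["scene","side","wrist"]:
    f=arm.grab_frame(n); cv2.imwrite(f"pics/{n}0.png",f["color"][:,:,::-1]); np.savez(f"pics/{n}0.npz",**f)
    print(n,f["mtx"],f["R"],f["t"])
E
```

```text
pics
{'t': 0.0, 'joints': array([ 8.84686772e-04,  1.80029375e+01, -2.75578718e+00,  6.93391034e+01,
        1.92355723e-04,  9.00008602e+01]), 'joint_velocities': array([ 0.07997976,  0.02568679, -0.03644133, -0.12104972, -0.02918485,
        0.00967589]), 'joint_efforts': array([ 1.69644722e-03, -5.39594257e+01,  3.39749372e+01,  1.94567809e-02,
        9.49871333e-05,  6.01428906e-05]), 'tcp_pos': array([5.99413135e-01, 1.03662676e-05, 2.30435748e-01]), 'ee_rot': array([-1.79999809e+02,  9.78281416e-02,  2.44454903e-05]), 'force': array([-0.7220376 ,  0.60056524, -0.67230441]), 'torque': array([-0.01771551,  0.02942789, -0.05014008]), 'finger_gap': 0.08544706899433105}
scene [[364.20048627   0.         250.93288998]
 [  0.         364.20048627 190.00721272]
 [  0.           0.           1.        ]] [[-0.6319479   0.77483921  0.0163108 ]
 [ 0.53910332  0.45461013 -0.70901145]
 [-0.55678493 -0.4392651  -0.70500831]] [ 0.3321946  -0.23915386  1.4047555 ]
side [[360.44788956   0.         260.59581578]
 [  0.         360.44788956 184.91742521]
 [  0.           0.           1.        ]] [[-0.99598331 -0.08782561  0.01743271]
 [-0.06559846  0.58320313 -0.80967336]
 [ 0.06094325 -0.80756472 -0.58662181]] [0.51419795 0.09134525 1.10595003]
wrist [[297.31863964   0.         252.93202228]
 [  0.         297.31863964 187.75703866]
 [  0.           0.           1.        ]] [[ 9.99997489e-01  5.80093189e-04 -2.16467474e-03]
 [ 1.22640794e-03 -9.50099499e-01  3.11944607e-01]
 [-1.87569945e-03 -3.11946479e-01 -9.50097825e-01]] [-0.59956915 -0.03932212  0.38087305]
```

View pics/scene0.png

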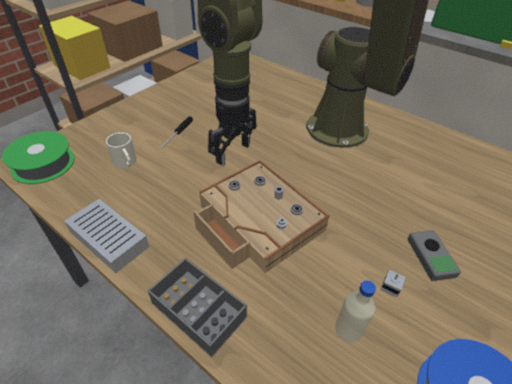

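View pics/side0.png

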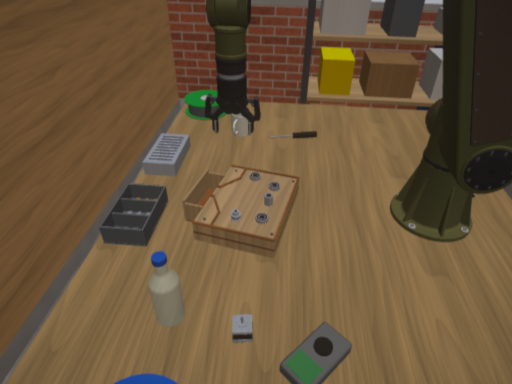

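View pics/wrist0.png

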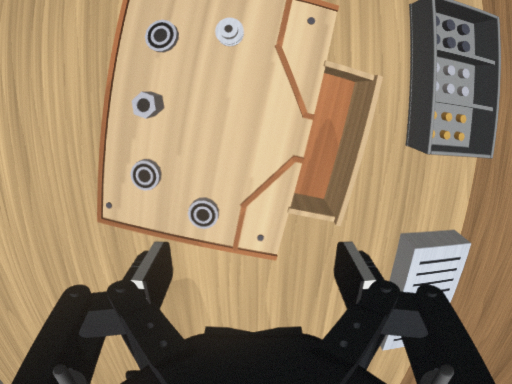

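```bash
cat > h.py <<'E'
import numpy as np,cv2
def ray(f,uv,fish):
    uv=np.array(uv,float).reshape(-1,1,2)
    if fish: p=cv2.fisheye.undistortPoints(uv,f["mtx"],np.zeros(4))
    else: p=cv2.undistortPoints(uv,f["mtx"],np.zeros(4))
    p=p.reshape(-1,2); d=np.c_[p,np.ones(len(p))]@f["R"]; c=-f["R"].T@f["t"]
    return c,d
def plane(f,uv,z,fish):
    c,d=ray(f,uv,fish); s=(z-c[2])/d[:,2]; return c+s[:,None]*d
def rigid(a,b): # a->b 2d
    a=np.array(a);b=np.array(b)[:,:2];ma=a.mean(0);mb=b.mean(0)
    U,S,V=np.linalg.svd((a-ma).T@(b-mb)); R=V.T@np.diag([1,np.linalg.det(V.T@U.T)])@U.T
    return R,mb-R@ma
E
python3 - <<'E'
from h import *
f=dict(np.load("pics/wrist0.npz")); 
uv=[(278,46),(245,206),(307,116),(297,158),(99,220),(277,258)]
st=[(58,88),(58,-88),(98,24),(98,-24),(-120,-150),(110,-150)]
st=np.array(st)/1000
P=plane(f,uv,0.065,1);R,t=rigid(st,P)
print(np.degrees(np.arctan2(R[1,0],R[0,0])),t); print("res mm",((st@R.T+t-P[:,:2])*1000).round(1))
o=[(162,36),(146,174),(204,212)]
q=plane(f,o,0.071,1)[:,:2]; print("bearings st",((q-t)@R*1000).round(1), q.round(4))
q=plane(f,[(229,31)],.084,1)[:,:2];print("pulley",((q-t)@R*1000).round(1))
q=plane(f,[(147,104)],.09,1)[:,:2];print("nut",((q-t)@R*1000).round(1))
im=f["color"][:,:,::-1]; im=cv2.resize(im[0:280,80:400],None,fx=2.4,fy=2.1,interpolation=cv2.INTER_CUBIC); cv2.imwrite("pics/w0z.png",im)
s=dict(np.load("pics/scene0.npz")); im=s["color"][140:280,180:340,::-1]; cv2.imwrite("pics/s0z.png",cv2.resize(im,None,fx=4.5,fy=4,interpolation=cv2.INTER_CUBIC))
E
```

```text
-12.024719482004969 [0.55348592 0.05834487]
res mm [[ 3.6  0.6]
 [ 1.   0.9]
 [-1.5  2.1]
 [-2.3  0.3]
 [-1.7 -1.2]
 [ 1.  -2.7]]
bearings st [[ -63.9   75.7]
 [ -57.5  -73.4]
 [  13.8 -103.5]] [[ 0.5067  0.1457]
 [ 0.482  -0.0015]
 [ 0.5454 -0.0457]]
pulley [[ 5.2 88.4]]
nut [[-59.8   4.5]]
```

View pics/w0z.png

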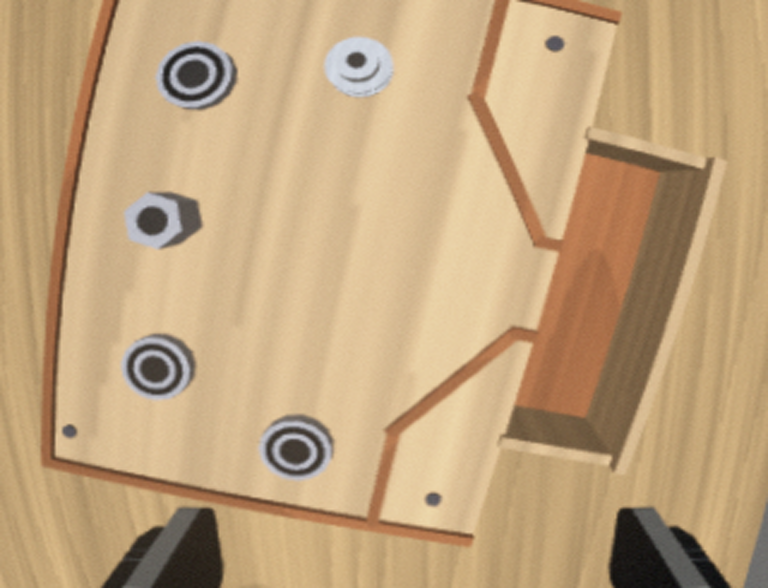

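View pics/s0z.png

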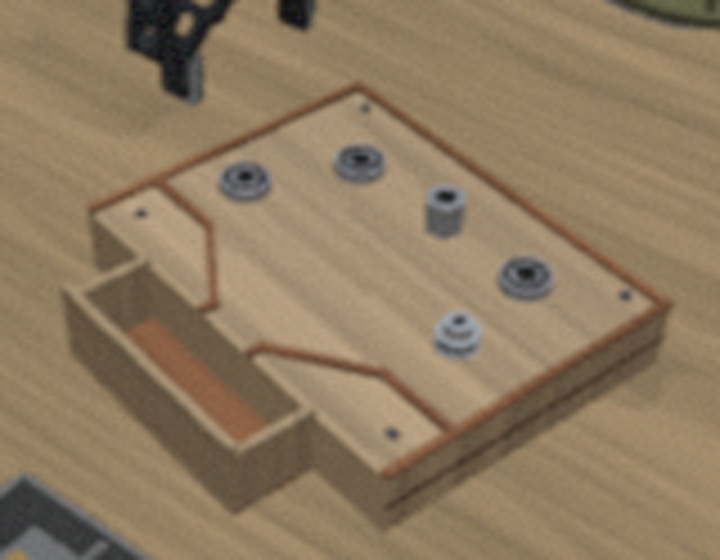

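```bash
python3 - <<'E'
from h import *
w=dict(np.load("pics/wrist0.npz")); s=dict(np.load("pics/scene0.npz"))
z=lambda L:[(180+x/4.5-.4,140+y/4-.4) for x,y in L]
zw=lambda L:[(80+x/2.4-.3,y/2.1-.3) for x,y in L]
suv=z([(360,87),(667,303),(90,210),(388,474),(210,229),(385,372)])
sst=np.array([(-120,-150),(-120,150),(110,-150),(110,150),(58,-88),(58,88)])/1e3
P=plane(s,suv,.065,0)[:,:2]
wuv=zw([(478,97),(391,433),(540,242),(516,331),(45,463),(470,541)])
wst=np.array([(58,88),(58,-88),(98,24),(98,-24),(-120,-150),(110,-150)])/1e3
Q=plane(w,wuv,.065,1)[:,:2]
for n,a,b in [("s",sst,P),("w",wst,Q),("both",np.r_[sst,wst],np.r_[P,Q])]:
    R,t=rigid(a,b); print(n,np.degrees(np.arctan2(R[1,0],R[0,0])),t,((a@R.T+t-b)*1000).round(1).tolist())
bs=plane(s,z([(525,272),(359,160),(245,178)]),.071,0)[:,:2]
bw=plane(w,zw([(194,73),(154,370),(295,450)]),.071,1)[:,:2]
print(bs.round(4),bw.round(4)); 
for q in (bs,bw): print(((q-t)@R*1000).round(1))
np.savez("st.npz",R=R,t=t)
# deck height from range
for n,f in(("s",s),):
    for x,y in [(0,0),(30,-40),(-30,-30)]:
        X=np.r_[R@[x/1e3,y/1e3]+t,.06]; c=f["R"]@X+f["t"]; u=f["mtx"]@c; u=u/u[2]
        d=f["range_z"][int(round(u[1])),int(round(u[0]))]; print(n,c[2],d)
E
```

```text
s -11.575774237994517 [0.55460246 0.05824147] [[-3.7, -5.0], [-1.6, 4.8], [1.3, -3.4], [3.5, 4.0], [-1.7, -4.0], [2.2, 3.6]]
w -12.08439111226124 [0.5519714  0.05884262] [[1.2, 0.9], [2.0, 1.2], [-0.6, 1.5], [-1.4, -0.0], [-2.4, -0.3], [1.1, -3.3]]
both -11.858366398494399 [0.55317787 0.05850402] [[-5.7, -4.0], [-2.2, 5.5], [-0.9, -3.5], [2.7, 3.6], [-3.6, -3.9], [1.1, 3.5], [2.2, 0.9], [3.6, 1.0], [0.6, 1.6], [-0.0, -0.0], [-0.7, -1.2], [3.0, -3.3]]
[[ 0.5057  0.1444]
 [ 0.4827 -0.004 ]
 [ 0.5461 -0.049 ]] [[ 0.5051  0.1476]
 [ 0.4791 -0.0036]
 [ 0.5437 -0.0481]]
[[ -64.1   74.3]
 [ -56.1  -75.6]
 [  15.1 -106.7]]
[[ -65.3   77.3]
 [ -59.7  -76. ]
 [  12.6 -106.3]]
s 1.0287551234402916 1.0355672
s 1.0368882720449326 1.0395201
s 1.058723395609614 1.062579
```

Emit:
servo_tool:
  series:
    - {"dr": [0, 0, -0.15], "slide": [-0.08, 0.1, 0], "grip": -0.3}
    - {"dr": [0, 0, -0.15], "slide": [-0.08, 0.1, 0], "grip": -0.3}
    - {"dr": [0, 0, -0.15], "slide": [0, 0, 0], "grip": -0.3}
    - {"dr": [0, 0, -0.15], "slide": [0, 0, 0], "grip": -0.3}

```text
t: 0.48
tcp_pos: [0.5607, -0.0531, 0.2286]
ee_rot: [-179.9, 0.2, 28.1]
force: [0.4, 0.0, -0.4]
finger_gap: 0.039
```

Emit:
servo_tool:
  series:
    - {"dr": [0, 0, -0.15], "slide": [0, 0, 0], "grip": -0.3}
    - {"dr": [0, 0, -0.15], "slide": [0, 0, 0], "grip": -0.3}
    - {"dr": [0, 0, -0.15], "slide": [0, 0, 0], "grip": -0.3}
    - {"dr": [0, 0, -0.15], "slide": [0, 0, 0], "grip": -0.3}
    - {"dr": [0, 0, -0.15], "slide": [0, 0, 0], "grip": -0.3}
    - {"dr": [0, 0, -0.15], "slide": [0, 0, 0], "grip": -0.3}
    - {"dr": [0, 0, -0.15], "slide": [0, 0, 0], "grip": -0.3}
    - {"dr": [0, 0, -0.15], "slide": [0, 0, 0], "grip": -0.3}
    - {"dr": [0, 0, -0.15], "slide": [0, 0, 0], "grip": -0.3}
    - {"dr": [0, 0, -0.15], "slide": [0, 0, 0], "grip": -0.3}
    - {"dr": [0, 0, -0.15], "slide": [0, 0, 0], "grip": -0.3}
    - {"dr": [0, 0, -0.15], "slide": [0, 0, 0], "grip": -0.3}

```text
t: 1.48
tcp_pos: [0.5567, -0.0544, 0.2248]
ee_rot: [-179.4, -0.3, 113.1]
force: [-0.1, -0.1, 0.4]
finger_gap: 0.0298
```

```bash
python3 - <<'E'
from station import arm
import cv2,numpy as np
o=arm.get_obs();print(o["joints"].round(1),o["tcp_pos"],o["ee_rot"],o["finger_gap"])
for n in ["wrist"]:
    f=arm.grab_frame(n); cv2.imwrite(f"pics/{n}1.png",f["color"][:,:,::-1]); np.savez(f"pics/{n}1.npz",**f)
E
```

```text
[ -5.6  14.4  -8.4  68.   -0.  -28.7] [ 0.5567322  -0.05439307  0.22484992] [-179.36547682   -0.32731148  113.14415192] 0.029774654508606373
```

View pics/wrist1.png

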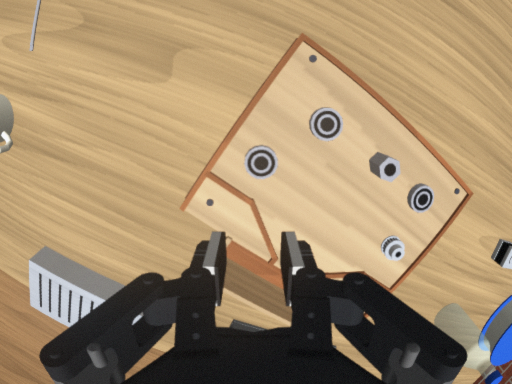

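```bash
python3 - <<'E'
from h import *
f=dict(np.load("pics/wrist1.npz"))
uv=[(302,36),(470.5,192),(182,208),(392,290),(251,201),(274,261)]
st=np.array([(-120,-150),(-120,150),(110,-150),(110,150),(58,-88),(98,-24)])/1e3
Q=plane(f,uv,.065,1)[:,:2];R,t=rigid(st,Q);print(np.degrees(np.arctan2(R[1,0],R[0,0])),t,((st@R.T+t-Q)*1000).round(1).tolist())
g=cv2.cvtColor(f["color"],cv2.COLOR_RGB2GRAY)
q=plane(f,[(420,197.5),(325.5,123.5),(261,162)],.071,1)[:,:2]
print(q.round(4),((q-t)@R*1000).round(1))
q=plane(f,[(391,169),(397,253)],.087,1)[:,:2];print(q.round(4),((q-t)@R*1000).round(1))
np.savez("st.npz",R=R,t=t)
E
```

```text
-8.261657809801697 [0.54093835 0.05758188] [[-5.5, -11.0], [-21.2, 0.3], [2.9, 1.7], [37.8, 0.1], [-1.6, 3.1], [-12.3, 5.8]]
[[ 0.5041  0.1424]
 [ 0.4791 -0.0049]
 [ 0.5423 -0.049 ]] [[ -48.7   78.7]
 [ -52.2  -70.7]
 [  16.7 -105.3]]
[[0.4904 0.0776]
 [0.574  0.1423]] [[-52.9  12.6]
 [ 20.6  88.6]]
```

```bash
python3 - <<'E'
from h import *
f=dict(np.load("pics/wrist1.npz"))
uv=[(302,36),(470.5,192),(182,208),(251,201),(274,261)]
st=np.array([(-120,-150),(-120,150),(110,-150),(58,-88),(98,-24)])/1e3
Q=plane(f,uv,.065,1)[:,:2];R,t=rigid(st,Q);print(np.degrees(np.arctan2(R[1,0],R[0,0])),t,((st@R.T+t-Q)*1000).round(1).tolist())
b=np.array([[.5047,.1445],[.4800,-.0045],[.544,-.0487]]); print(((b-t)@R*1000).round(1))
q=np.array([[.4904,.0776],[.574,.1423]]);print(((q-t)@R*1000).round(1))
for p in [(98,0),(118,0),(40,0),(20,0),(10,-20)]: print(p,(R@(np.array(p)/1e3)+t).round(4))
np.savez("st.npz",R=R,t=t)
E
```

```text
-11.789221721187236 [0.55172549 0.05735036] [[-2.5, -2.4], [-0.1, 5.7], [3.4, -3.6], [3.2, 0.3], [-4.0, -0.1]]
[[ -63.8   75.7]
 [ -57.6  -75.2]
 [  14.1 -105.4]]
[[-64.2   7.3]
 [  4.4  87.7]]
(98, 0) [0.6477 0.0373]
(118, 0) [0.6672 0.0332]
(40, 0) [0.5909 0.0492]
(20, 0) [0.5713 0.0533]
(10, -20) [0.5574 0.0357]
```

Emit:
servo_tool:
  series:
    - {"dr": [0, 0, -0.11], "slide": [0, 0, 0], "grip": -0.3}
    - {"dr": [0, 0, -0.11], "slide": [0, 0, 0], "grip": -0.3}
    - {"dr": [0, 0, 0], "slide": [0.058, 0.036, 0.1], "grip": -0.3}
    - {"dr": [0, 0, 0], "slide": [0.058, 0.036, 0.1], "grip": -0.3}
    - {"dr": [0, 0, 0], "slide": [0.058, 0.036, 0.1], "grip": -0.3}
    - {"dr": [0, 0, 0], "slide": [0.058, 0.036, 0.1], "grip": -0.3}
    - {"dr": [0, 0, 0], "slide": [0.058, 0.036, 0.1], "grip": -0.3}

```text
t: 2.12
tcp_pos: [0.5584, 0.0301, 0.1012]
ee_rot: [-180.0, 0.0, 122.4]
force: [0.8, 0.0, -1.2]
finger_gap: 0.0295
```

Emit:
servo_tool:
  series:
    - {"dr": [0, 0, 0], "slide": [0, 0, 0.04], "grip": -0.3}
    - {"dr": [0, 0, 0], "slide": [0, 0, 0.04], "grip": -0.3}
    - {"dr": [0, 0, 0], "slide": [0, 0, 0.03], "grip": -0.3}
    - {"dr": [0, 0, 0], "slide": [0, 0, 0], "grip": -0.3}

```text
t: 2.45
tcp_pos: [0.5538, 0.0321, 0.0666]
ee_rot: [-179.5, -0.2, 122.2]
force: [-0.9, 0.3, -0.0]
finger_gap: 0.0297
```

Emit:
servo_tool:
  series:
    - {"dr": [0, 0, 0], "slide": [0, 0, 0.01], "grip": -0.3}
    - {"dr": [0, 0, 0], "slide": [0, 0, 0.01], "grip": -0.3}

```text
t: 2.62
tcp_pos: [0.5551, 0.0308, 0.0628]
ee_rot: [-179.6, -0.2, 122.1]
force: [-0.1, 0.3, 0.1]
finger_gap: 0.0297
```

Emit:
servo_tool:
  series:
    - {"dr": [0, 0, 0], "slide": [0, 0, 0.008], "grip": -0.3}
    - {"dr": [0, 0, 0], "slide": [0, 0, 0.008], "grip": -0.3}

```text
t: 2.78
tcp_pos: [0.5567, 0.0299, 0.0601]
ee_rot: [-179.7, -0.1, 122.0]
force: [-0.0, 0.5, 0.1]
finger_gap: 0.0304
```

Emit:
servo_tool:
  series:
    - {"dr": [0, 0, 0], "slide": [0, 0, 0.008], "grip": -0.3}
    - {"dr": [0, 0, 0], "slide": [0, 0, 0.008], "grip": -0.3}

```text
t: 2.95
tcp_pos: [0.557, 0.0297, 0.0595]
ee_rot: [-179.8, -0.1, 121.9]
force: [-10.7, 0.3, 22.9]
finger_gap: 0.0296
```

Emit:
servo_tool:
  series:
    - {"dr": [0, 0, 0], "slide": [0, 0, -0.09], "grip": -0.3}
    - {"dr": [0, 0, 0], "slide": [0, 0, -0.09], "grip": -0.3}
    - {"dr": [0, 0, 0], "slide": [-0.048, -0.068, 0], "grip": -0.3}
    - {"dr": [0, 0, 0], "slide": [-0.048, -0.068, 0], "grip": -0.3}
    - {"dr": [0, 0, 0], "slide": [-0.048, -0.068, 0], "grip": -0.3}
    - {"dr": [0, 0, 0], "slide": [-0.048, -0.068, 0], "grip": -0.3}
    - {"dr": [0, 0, 0], "slide": [-0.048, -0.068, 0], "grip": -0.3}
    - {"dr": [0, 0, 0], "slide": [0, 0, 0], "grip": -0.3}

```text
t: 3.62
tcp_pos: [0.5194, -0.0699, 0.1117]
ee_rot: [179.7, 0.3, 122.0]
force: [0.5, -0.1, 0.2]
finger_gap: 0.0296
```

```bash
cat > look.py <<'E'
import sys
from station import arm
from h import *
o=arm.get_obs();print(o["t"],o["joints"].round(1),o["tcp_pos"].round(4),o["ee_rot"].round(1))
k=sys.argv[1]
for n,(y0,y1,x0,x1) in dict(scene=(140,280,180,340),side=(150,270,170,320)).items():
    f=arm.grab_frame(n); np.savez(f"pics/{n}{k}.npz",**f)
    if n in sys.argv[2]: cv2.imwrite(f"pics/{n}{k}.png",cv2.resize(f["color"][y0:y1,x0:x1,::-1],None,fx=4,fy=4,interpolation=cv2.INTER_CUBIC))
E
python3 look.py 2 scene,side
```

```text
3.6167 [ -7.7  14.2 -24.1  51.3  -0.  -39.7] [ 0.5194 -0.0699  0.1117] [179.7   0.3 122. ]
```

View pics/scene2.png

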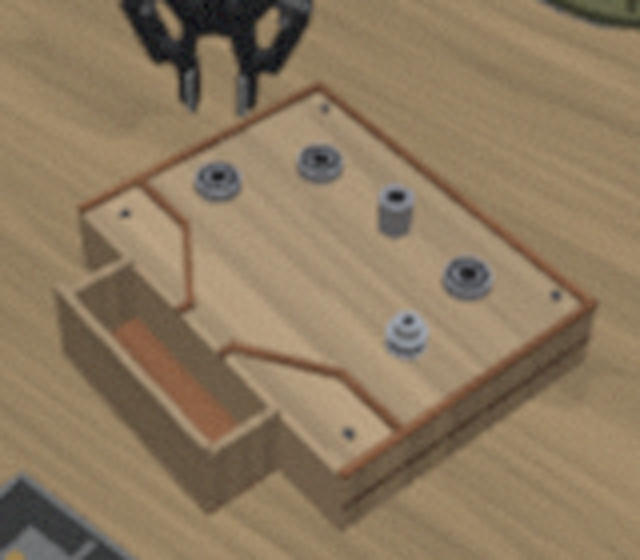

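View pics/side2.png

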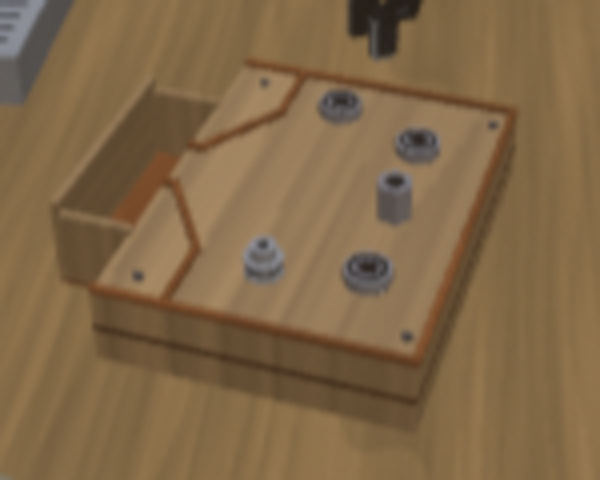

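Emit:
servo_tool:
  series:
    - {"dr": [0, 0, 0], "slide": [0.01, -0.016, 0.02], "grip": -0.3}
    - {"dr": [0, 0, 0], "slide": [0.01, 0, 0.05], "grip": -0.3}
    - {"dr": [0, 0, 0], "slide": [0, 0, 0.05], "grip": -0.3}
    - {"dr": [0, 0, 0], "slide": [0, 0, 0.045], "grip": -0.3}
    - {"dr": [0, 0, 0], "slide": [0, 0, 0], "grip": -0.3}
    - {"dr": [0, 0, 0], "slide": [0, 0, 0], "grip": -0.3}

```text
t: 4.22
tcp_pos: [0.5168, -0.0612, 0.069]
ee_rot: [179.4, 0.3, 122.4]
force: [-0.4, -0.2, 0.5]
finger_gap: 0.0298
```

Emit:
servo_tool:
  series:
    - {"dr": [0, 0, 0], "slide": [0, 0.018, 0.002], "grip": -0.3}
    - {"dr": [0, 0, 0], "slide": [0, 0.018, 0.002], "grip": -0.3}
    - {"dr": [0, 0, 0], "slide": [0, 0.018, 0], "grip": -0.3}
    - {"dr": [0, 0, 0], "slide": [0.012, 0.027, 0], "grip": -0.3}
    - {"dr": [0, 0, 0], "slide": [0.017, 0.027, 0], "grip": -0.3}
    - {"dr": [0, 0, 0], "slide": [0.017, 0.027, 0], "grip": -0.3}

```text
t: 4.72
tcp_pos: [0.5427, -0.0312, 0.0706]
ee_rot: [179.3, 0.4, 122.4]
force: [0.1, 0.4, 0.3]
finger_gap: 0.0296
```

```bash
python3 look.py 3 scene
```

```text
4.7167 [ -3.3  18.1 -24.8  46.2   0.1 -35.7] [ 0.5427 -0.0312  0.0706] [179.3   0.4 122.4]
```

View pics/scene3.png

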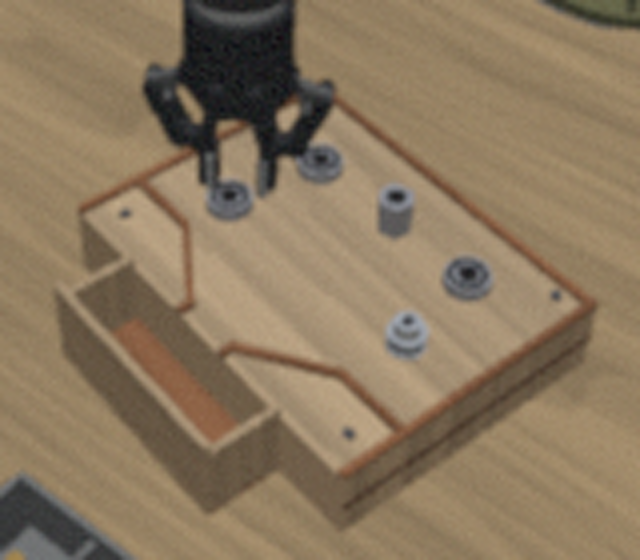

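```bash
python3 - <<'E'
from h import *
f=dict(np.load("pics/scene3.npz"));f0=dict(np.load("pics/scene2.npz"))
S=np.load("st.npz")
for F,p in((f0,(218,178)),(f,(230.5,196))):
    q=plane(F,[(180+p[0]/4-.4,140+p[1]/4-.4)],.071,0)[0,:2];print(q,((q-S['t'])@S['R']*1000).round(1))
E
```

```text
[ 0.54596521 -0.04889597] [  16.1 -105.2]
[ 0.55432958 -0.02956206] [ 20.3 -84.5]
```

Emit:
servo_tool:
  series:
    - {"dr": [0, 0, 0], "slide": [0, -0.04, 0], "grip": -0.3}
    - {"dr": [0.015, 0, 0], "slide": [0, -0.04, 0], "grip": -0.3}
    - {"dr": [0, 0, 0], "slide": [0, 0, 0.012], "grip": -0.3}
    - {"dr": [0, 0, 0], "slide": [0, 0, 0], "grip": -0.3}

```text
t: 5.15
tcp_pos: [0.524, -0.041, 0.0667]
ee_rot: [179.9, 0.3, 122.6]
force: [0.1, 0.2, 0.2]
finger_gap: 0.03
```

```bash
python3 look.py 4 scene
```

```text
5.15 [ -4.3  17.1 -26.8  45.8  -0.2 -36.9] [ 0.524  -0.041   0.0667] [179.9   0.3 122.6]
```

View pics/scene4.png

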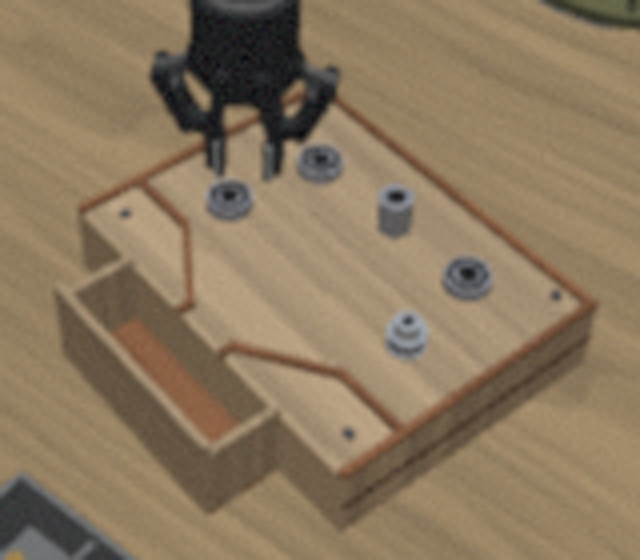

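Emit:
servo_tool:
  series:
    - {"dr": [0, 0, 0], "slide": [-0.018, 0.018, 0], "grip": -0.3}
    - {"dr": [0, 0, 0], "slide": [0, 0.018, 0], "grip": -0.3}
    - {"dr": [0, 0, 0], "slide": [0, 0.02, 0], "grip": -0.3}
    - {"dr": [0, 0, 0], "slide": [0.008, 0.025, 0], "grip": -0.3}
    - {"dr": [0, 0, 0], "slide": [0.012, 0.025, 0], "grip": -0.3}

```text
t: 5.67
tcp_pos: [0.5485, -0.0267, 0.0671]
ee_rot: [179.9, 0.4, 122.4]
force: [-0.7, -0.0, 0.1]
finger_gap: 0.0299
```

```bash
python3 look.py 5 scene
```

```text
5.6667 [ -2.6  19.3 -23.6  46.8  -0.2 -35. ] [ 0.5485 -0.0267  0.0671] [179.9   0.4 122.4]
```

View pics/scene5.png

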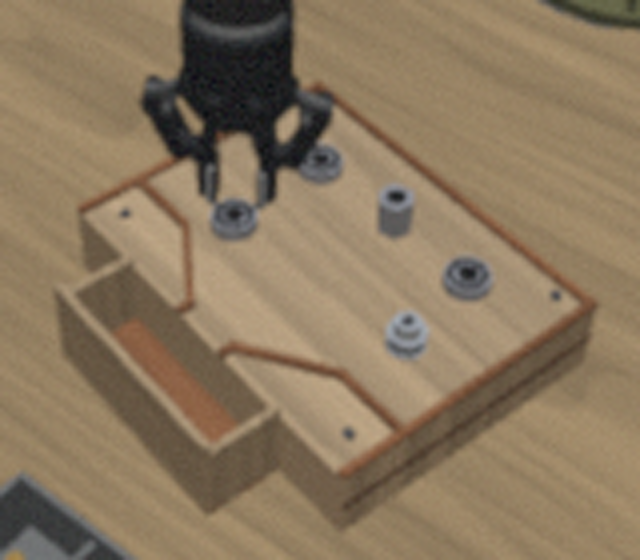

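Emit:
servo_tool:
  series:
    - {"dr": [0, 0, 0], "slide": [0.018, 0.027, 0], "grip": -0.3}
    - {"dr": [0, 0, 0], "slide": [0.019, 0.027, 0], "grip": -0.3}
    - {"dr": [0, 0, 0], "slide": [0.019, 0.027, 0], "grip": -0.3}
    - {"dr": [0, 0, 0], "slide": [0.019, 0.027, 0], "grip": -0.3}
    - {"dr": [0, 0, 0], "slide": [0.019, 0.027, 0], "grip": -0.3}

```text
t: 6.18
tcp_pos: [0.5654, 0.015, 0.0669]
ee_rot: [180.0, 0.4, 122.5]
force: [-0.7, -0.6, -0.2]
finger_gap: 0.0298
```

```bash
python3 look.py 6 scene
```

```text
6.1833 [  1.7  20.9 -21.3  47.6  -0.3 -30.8] [0.5654 0.015  0.0669] [180.    0.4 122.5]
```

View pics/scene6.png

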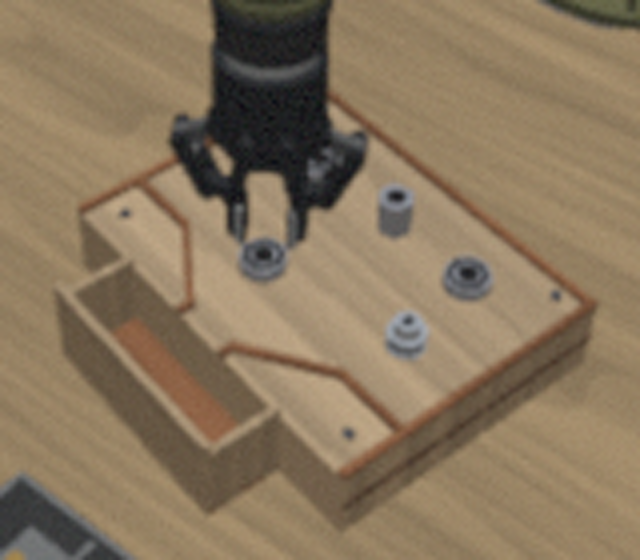

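Emit:
servo_tool:
  series:
    - {"dr": [0, 0, 0], "slide": [0.004, 0.03, 0], "grip": -0.3}
    - {"dr": [0, 0, 0], "slide": [-0.004, 0.034, 0], "grip": -0.3}
    - {"dr": [0, 0, 0], "slide": [-0.005, 0.034, 0], "grip": -0.3}
    - {"dr": [0, 0, 0], "slide": [-0.005, 0.034, 0], "grip": -0.3}
    - {"dr": [0, 0, 0], "slide": [-0.005, 0.03, 0], "grip": -0.3}

```text
t: 6.7
tcp_pos: [0.6035, 0.0358, 0.0668]
ee_rot: [180.0, 0.3, 122.5]
force: [0.6, -0.2, -0.6]
finger_gap: 0.0299
```

```bash
python3 look.py 7 scene
```

```text
6.7 [  3.5  24.7 -15.6  49.6  -0.3 -29. ] [0.6035 0.0358 0.0668] [180.    0.3 122.5]
```

View pics/scene7.png

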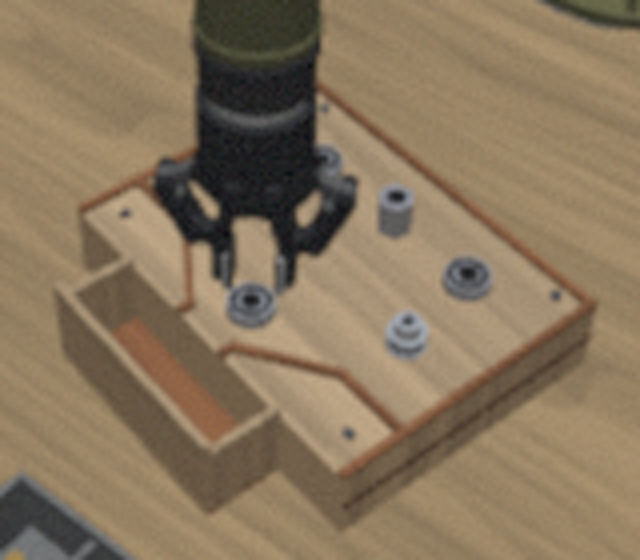

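```bash
python3 - <<'E'
from h import *
f=dict(np.load("pics/scene7.npz"))
S=np.load("st.npz")
P=lambda L:[(180+p[0]/4-.4,140+p[1]/4-.4) for p in L]
q=plane(f,P([(188,304),(230,349),(186,236),(342,373)]),.065,0)[:,:2];print("cheeks st",((q-S['t'])@S['R']*1000).round(1))
q=plane(f,P([(251,300)]),.071,0)[:,:2];print(((q-S['t'])@S['R']*1000).round(1))
E
python3 - <<'E'
import cv2,numpy as np
f=np.load("pics/scene7.npz")["color"]
cv2.imwrite("pics/s7z.png",cv2.resize(f[185:255,200:290,::-1],None,fx=8,fy=8,interpolation=cv2.INTER_CUBIC))
E
```

```text
cheeks st [[103.2 -24.1]
 [104.7  24.9]
 [ 66.3 -76.7]
 [ 59.5  86.3]]
[[70.5  3.7]]
```

View pics/s7z.png

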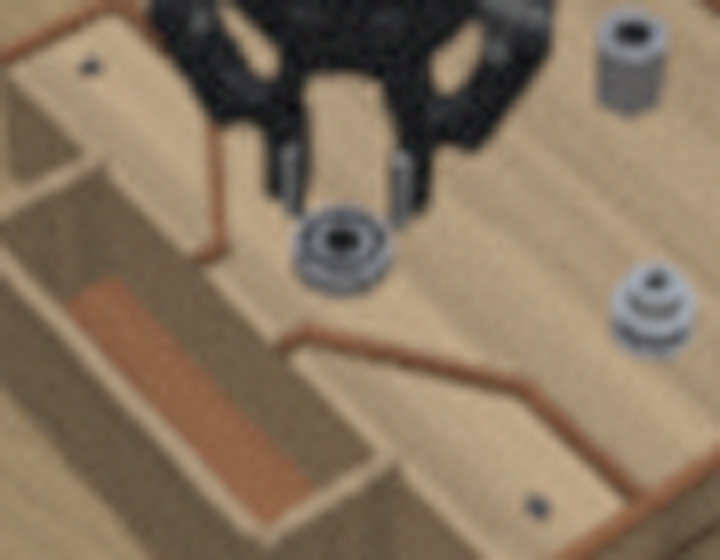

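Emit:
servo_tool:
  series:
    - {"dr": [0, 0, 0], "slide": [0, -0.04, 0], "grip": -0.3}
    - {"dr": [0, 0, 0], "slide": [0, -0.04, 0], "grip": -0.3}
    - {"dr": [0, 0, 0.155], "slide": [0, 0, 0], "grip": -0.3}
    - {"dr": [0, 0, 0.155], "slide": [0, 0, 0], "grip": -0.3}
    - {"dr": [0, 0, 0.155], "slide": [0, 0, 0], "grip": -0.3}
    - {"dr": [0, 0, 0.155], "slide": [0, 0, 0], "grip": -0.3}
    - {"dr": [0, 0, 0.155], "slide": [0, 0, 0], "grip": -0.3}
    - {"dr": [0, 0, 0], "slide": [0.045, 0, 0], "grip": -0.3}
    - {"dr": [0, 0, 0], "slide": [0.045, 0, 0], "grip": -0.3}
    - {"dr": [0, 0, 0], "slide": [0, 0, 0], "grip": -0.3}

```text
t: 7.63
tcp_pos: [0.5771, 0.0424, 0.0658]
ee_rot: [-179.8, 0.3, 86.7]
force: [-0.4, -0.3, 0.0]
finger_gap: 0.03
```

Emit:
servo_tool:
  series:
    - {"dr": [0, 0, 0], "slide": [0.028, 0.01, -0.003], "grip": -0.3}
    - {"dr": [0, 0, 0], "slide": [0, 0.025, 0], "grip": -0.3}
    - {"dr": [0, 0, 0], "slide": [0, 0.025, 0], "grip": -0.3}
    - {"dr": [0, 0, 0], "slide": [0, 0.02, 0], "grip": -0.3}
    - {"dr": [0, 0, 0], "slide": [0, 0, 0], "grip": -0.3}

```text
t: 8.05
tcp_pos: [0.5992, 0.0504, 0.0667]
ee_rot: [-179.9, 0.4, 87.2]
force: [-0.6, 0.1, -0.6]
finger_gap: 0.0299
```

```bash
python3 look.py 8 scene
```

```text
8.05 [  5.   24.6 -15.6  49.9  -0.3   7.8] [0.5992 0.0504 0.0667] [-179.9    0.4   87.2]
```

View pics/scene8.png

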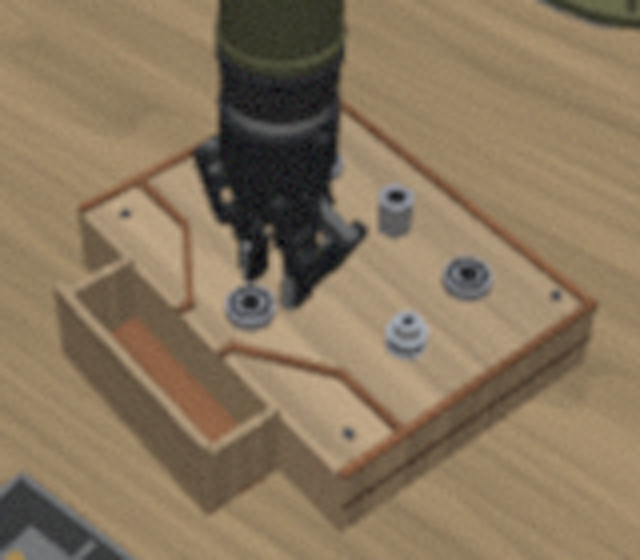

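Emit:
servo_tool:
  series:
    - {"dr": [0, 0, 0], "slide": [-0.009, 0.028, 0], "grip": -0.3}
    - {"dr": [0, 0, 0], "slide": [-0.009, 0.028, 0], "grip": -0.3}
    - {"dr": [0, 0, 0], "slide": [-0.008, 0.028, 0], "grip": -0.3}

```text
t: 8.4
tcp_pos: [0.6182, 0.0421, 0.066]
ee_rot: [-179.7, 0.4, 87.2]
force: [-1.0, 0.9, 1.0]
finger_gap: 0.0301
```

```bash
python3 look.py 9 scene
```

```text
8.4 [  4.1  26.6 -12.7  51.1  -0.3   6.9] [0.6182 0.0421 0.066 ] [-179.7    0.4   87.2]
```

View pics/scene9.png

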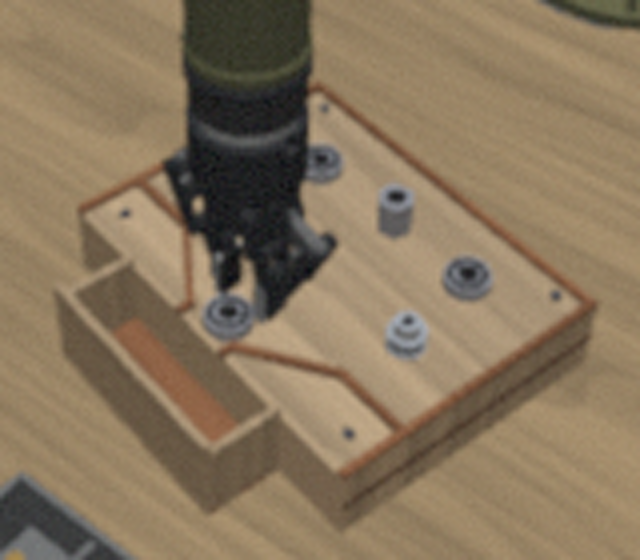

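Emit:
servo_tool:
  series:
    - {"dr": [0, 0, 0], "slide": [-0.007, 0.029, -0.004], "grip": -0.3}
    - {"dr": [0, 0, 0], "slide": [-0.006, 0.03, 0], "grip": -0.3}
    - {"dr": [0, 0, 0], "slide": [-0.005, 0.03, 0], "grip": -0.3}
    - {"dr": [0, 0, 0], "slide": [-0.005, 0.03, 0], "grip": -0.3}
    - {"dr": [0, 0, 0], "slide": [-0.005, 0.02, 0], "grip": -0.3}

```text
t: 8.92
tcp_pos: [0.6565, 0.032, 0.067]
ee_rot: [-179.7, 0.4, 87.1]
force: [1.0, -0.3, -0.1]
finger_gap: 0.0299
```

```bash
python3 look.py 10 scene
```

```text
8.9167 [ 3.  30.1 -6.8 53.4 -0.3  5.8] [0.6565 0.032  0.067 ] [-179.7    0.4   87.1]
```

View pics/scene10.png

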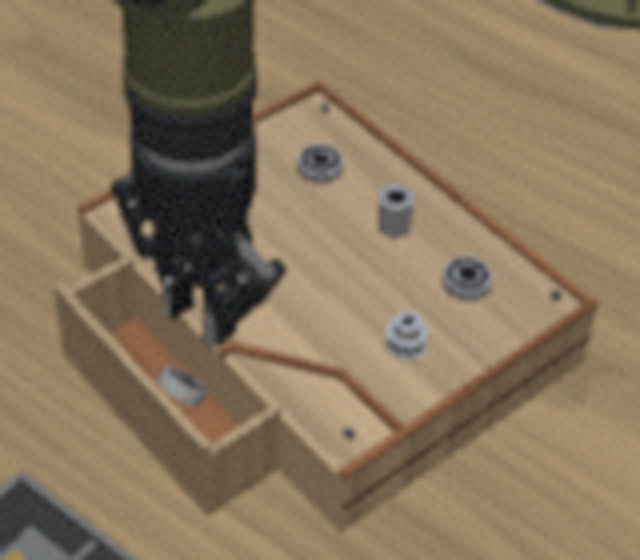

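Emit:
servo_tool:
  series:
    - {"dr": [0, 0, 0], "slide": [0, 0, -0.09], "grip": -0.3}
    - {"dr": [0, 0, 0], "slide": [0, 0, -0.09], "grip": -0.3}
    - {"dr": [0, 0, 0], "slide": [-0.026, -0.12, 0], "grip": -0.3}
    - {"dr": [0, 0, 0], "slide": [-0.026, -0.12, 0], "grip": -0.3}
    - {"dr": [0, 0, 0], "slide": [-0.026, -0.12, 0], "grip": -0.3}
    - {"dr": [0, 0, 0], "slide": [-0.026, -0.12, 0], "grip": -0.3}
    - {"dr": [0, 0, 0], "slide": [-0.026, -0.12, 0], "grip": -0.3}
    - {"dr": [0, 0, 0], "slide": [-0.026, -0.12, 0], "grip": -0.3}
    - {"dr": [0, 0, 0], "slide": [-0.026, -0.12, 0], "grip": -0.3}
    - {"dr": [0, 0, 0], "slide": [0, 0, 0], "grip": -0.3}
    - {"dr": [0, 0, 0], "slide": [0, 0, 0], "grip": -0.3}

```text
t: 9.93
tcp_pos: [0.4339, -0.0031, 0.1126]
ee_rot: [-179.7, 0.4, 87.2]
force: [0.5, 1.1, 0.6]
finger_gap: 0.03
```

```bash
python3 look.py 11 scene
```

```text
9.9333 [ -0.2   5.6 -34.5  50.2  -0.3   2.6] [ 0.4339 -0.0031  0.1126] [-179.7    0.4   87.2]
```

View pics/scene11.png

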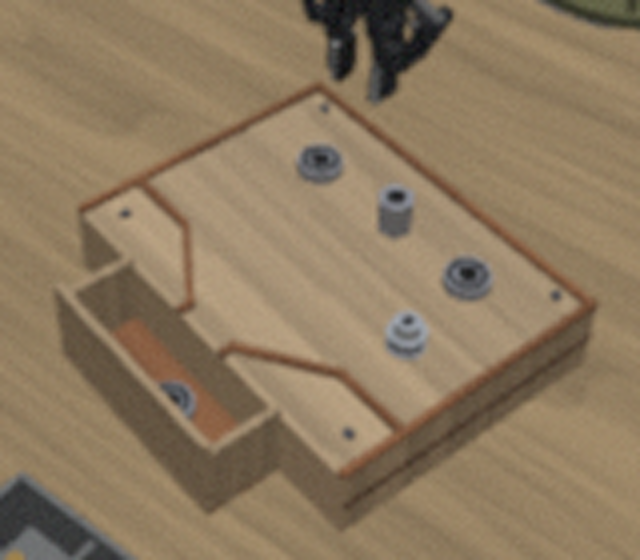

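Emit:
servo_tool:
  series:
    - {"dr": [0, 0, 0], "slide": [0, 0.02, 0.06], "grip": -0.3}
    - {"dr": [0, 0, 0], "slide": [0, 0.02, 0.06], "grip": -0.3}
    - {"dr": [0, 0, 0], "slide": [0, 0, 0.055], "grip": -0.3}
    - {"dr": [0, 0, 0], "slide": [0, 0, 0], "grip": -0.3}
    - {"dr": [0, 0, 0], "slide": [0, 0, 0], "grip": -0.3}

```text
t: 10.45
tcp_pos: [0.4535, -0.0029, 0.0691]
ee_rot: [179.9, 0.3, 87.3]
force: [0.2, -1.4, -0.6]
finger_gap: 0.03
```

Emit:
servo_tool:
  series:
    - {"dr": [0, 0, 0], "slide": [0, 0, 0.009], "grip": -0.3}
    - {"dr": [0, 0, 0], "slide": [0, 0.02, 0], "grip": -0.3}
    - {"dr": [0, 0, 0], "slide": [0.003, 0.025, 0], "grip": -0.3}
    - {"dr": [0, 0, 0], "slide": [0.004, 0.03, 0], "grip": -0.3}

```text
t: 10.78
tcp_pos: [0.4745, -0.0018, 0.0682]
ee_rot: [179.9, 0.3, 87.3]
force: [-0.5, 0.8, 0.1]
finger_gap: 0.0302
```

```bash
python3 look.py 12 scene
```

```text
10.7833 [  0.   12.3 -33.2  44.4  -0.3   2.7] [ 0.4745 -0.0018  0.0682] [179.9   0.3  87.3]
```

View pics/scene12.png

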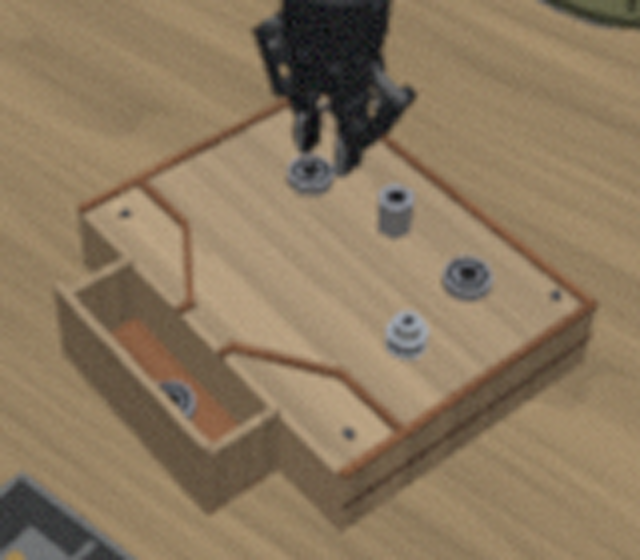

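Emit:
servo_tool:
  series:
    - {"dr": [0, 0, 0], "slide": [0.003, 0.031, 0.003], "grip": -0.3}
    - {"dr": [0, 0, 0], "slide": [0.004, 0.031, 0], "grip": -0.3}
    - {"dr": [0, 0, 0], "slide": [0.006, 0.031, 0], "grip": -0.3}
    - {"dr": [0, 0, 0], "slide": [0.01, 0.031, 0], "grip": -0.3}
    - {"dr": [0, 0, 0], "slide": [0.014, 0.03, 0], "grip": -0.3}
    - {"dr": [0, 0, 0], "slide": [0.018, 0.028, 0], "grip": -0.3}

```text
t: 11.38
tcp_pos: [0.526, 0.0101, 0.0681]
ee_rot: [179.8, 0.3, 87.3]
force: [0.7, -1.0, -0.4]
finger_gap: 0.0299
```

```bash
python3 look.py 13 scene
```

```text
11.3833 [  1.3  17.1 -26.6  46.1  -0.3   4.1] [0.526  0.0101 0.0681] [179.8   0.3  87.3]
```

View pics/scene13.png

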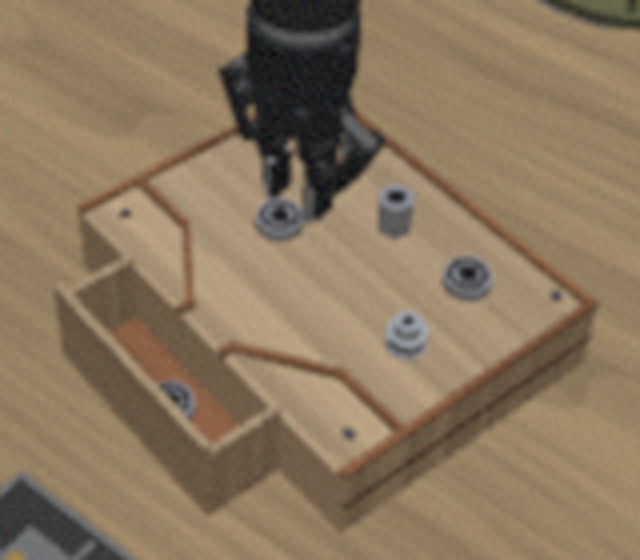

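Emit:
servo_tool:
  series:
    - {"dr": [0, 0, 0], "slide": [0.016, 0.028, 0.003], "grip": -0.3}
    - {"dr": [0, 0, 0], "slide": [0.017, 0.028, 0], "grip": -0.3}
    - {"dr": [0, 0, 0], "slide": [0.017, 0.028, 0], "grip": -0.3}
    - {"dr": [0, 0, 0], "slide": [0.017, 0.028, 0], "grip": -0.3}
    - {"dr": [0, 0, 0], "slide": [0.017, 0.028, 0], "grip": -0.3}
    - {"dr": [0, 0, 0], "slide": [0.017, 0.028, 0], "grip": -0.3}
    - {"dr": [0, 0, 0], "slide": [0.015, 0.028, 0], "grip": -0.3}

```text
t: 12.07
tcp_pos: [0.5792, 0.0394, 0.0671]
ee_rot: [179.9, 0.4, 87.3]
force: [-1.4, -0.3, 1.0]
finger_gap: 0.0295
```

```bash
python3 look.py 14 scene
```

```text
12.0667 [  4.1  22.5 -18.9  48.6  -0.4   6.8] [0.5792 0.0394 0.0671] [179.9   0.4  87.3]
```

View pics/scene14.png

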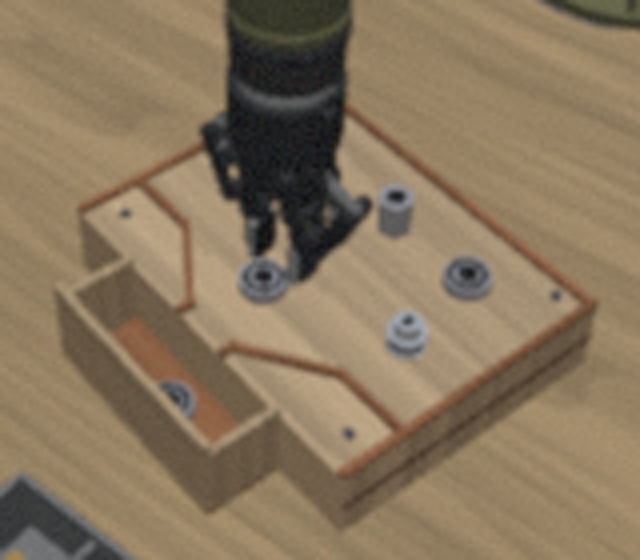

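Emit:
servo_tool:
  series:
    - {"dr": [0, 0, 0], "slide": [0.002, 0.031, 0.001], "grip": -0.3}
    - {"dr": [0, 0, 0], "slide": [0.003, 0.031, 0], "grip": -0.3}
    - {"dr": [0, 0, 0], "slide": [0.003, 0.031, 0], "grip": -0.3}
    - {"dr": [0, 0, 0], "slide": [0.001, 0.031, 0], "grip": -0.3}

```text
t: 12.5
tcp_pos: [0.6117, 0.0409, 0.0665]
ee_rot: [180.0, 0.3, 87.4]
force: [-1.9, -0.1, 1.3]
finger_gap: 0.0298
```

```bash
python3 look.py 15 scene
```

```text
12.5 [  4.   25.7 -14.1  50.3  -0.3   6.7] [0.6117 0.0409 0.0665] [180.    0.3  87.4]
```

View pics/scene15.png

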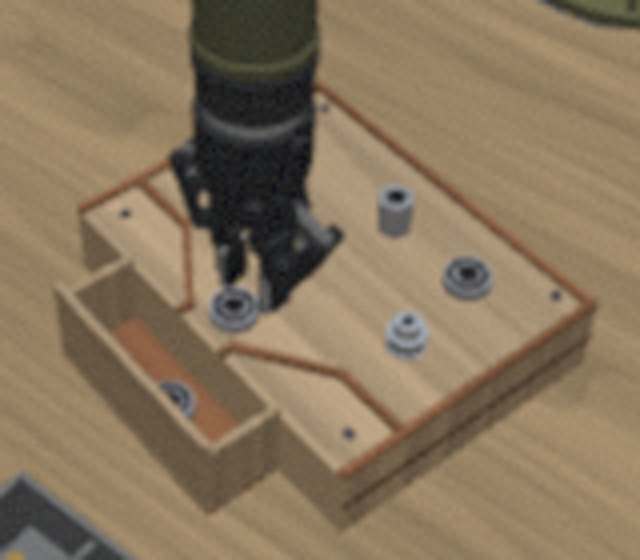

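Emit:
servo_tool:
  series:
    - {"dr": [0, 0, 0], "slide": [-0.004, 0.03, -0.003], "grip": -0.3}
    - {"dr": [0, 0, 0], "slide": [-0.005, 0.03, 0], "grip": -0.3}
    - {"dr": [0, 0, 0], "slide": [-0.005, 0.03, 0], "grip": -0.3}
    - {"dr": [0, 0, 0], "slide": [-0.005, 0.03, 0], "grip": -0.3}
    - {"dr": [0, 0, 0], "slide": [-0.005, 0.03, 0], "grip": -0.3}
    - {"dr": [0, 0, 0], "slide": [-0.005, 0.025, 0], "grip": -0.3}

```text
t: 13.1
tcp_pos: [0.6597, 0.0304, 0.0672]
ee_rot: [179.9, 0.3, 87.3]
force: [-0.7, -0.7, -0.3]
finger_gap: 0.0299
```

```bash
python3 look.py 16 scene
```

```text
13.1 [ 2.8 30.1 -6.7 53.1 -0.3  5.5] [0.6597 0.0304 0.0672] [179.9   0.3  87.3]
```

View pics/scene16.png

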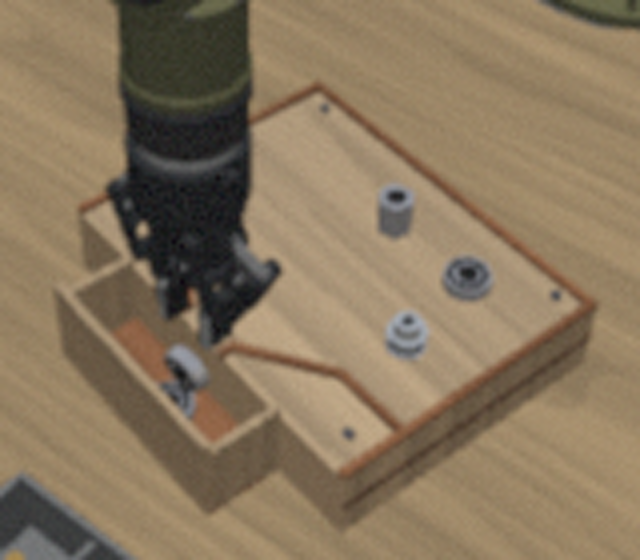

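Emit:
servo_tool:
  series:
    - {"dr": [0, 0, 0], "slide": [0, 0, -0.1], "grip": -0.43}
    - {"dr": [0, 0, 0], "slide": [0, 0, -0.1], "grip": -0.43}
    - {"dr": [0, 0, 0.157], "slide": [0, 0, 0], "grip": -0.43}
    - {"dr": [0, 0, 0.157], "slide": [0, 0, 0], "grip": -0.43}
    - {"dr": [0, 0, 0.157], "slide": [0, 0, 0], "grip": -0.43}
    - {"dr": [0, 0, 0.157], "slide": [0, 0, 0], "grip": -0.43}
    - {"dr": [0, 0, 0.157], "slide": [0, 0, 0], "grip": -0.43}
    - {"dr": [0, 0, 0.155], "slide": [0, 0, 0], "grip": -0.43}
    - {"dr": [0, 0, 0], "slide": [-0.014, -0.116, 0], "grip": -0.43}
    - {"dr": [0, 0, 0], "slide": [-0.014, -0.116, 0], "grip": -0.43}
    - {"dr": [0, 0, 0], "slide": [-0.014, -0.116, 0], "grip": -0.43}
    - {"dr": [0, 0, 0], "slide": [-0.014, -0.116, 0], "grip": -0.43}

```text
t: 14.2
tcp_pos: [0.5689, 0.1027, 0.1173]
ee_rot: [179.7, 0.2, 43.3]
force: [0.4, 1.1, 0.3]
finger_gap: 0.0241
```

Emit:
servo_tool:
  series:
    - {"dr": [0, 0, 0], "slide": [-0.014, -0.116, 0], "grip": -0.43}
    - {"dr": [0, 0, 0], "slide": [-0.014, -0.116, 0], "grip": -0.43}
    - {"dr": [0, 0, 0], "slide": [-0.014, -0.116, 0], "grip": -0.43}
    - {"dr": [0, 0, 0], "slide": [-0.01, -0.08, 0], "grip": -0.43}
    - {"dr": [0, 0, 0], "slide": [0, 0, 0], "grip": -0.43}
    - {"dr": [0, 0, 0], "slide": [0, 0, 0], "grip": -0.43}

```text
t: 14.7
tcp_pos: [0.4752, 0.1765, 0.1166]
ee_rot: [179.8, 0.4, 43.6]
force: [0.0, -0.1, -0.7]
finger_gap: 0.0243
```

```bash
python3 look.py 17 scene,side; python3 - <<'E'
from station import arm
import cv2,numpy as np
f=arm.grab_frame("wrist"); cv2.imwrite("pics/wrist17.png",f["color"][:,:,::-1]); np.savez("pics/wrist17.npz",**f)
E
```

```text
14.7 [ 20.6  12.8 -25.3  52.2  -0.3  67. ] [0.4752 0.1765 0.1166] [179.8   0.4  43.6]
```

View pics/scene17.png

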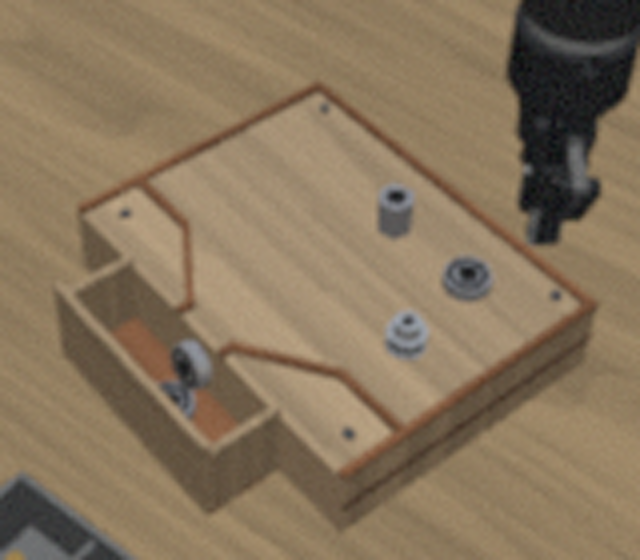

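View pics/wrist17.png

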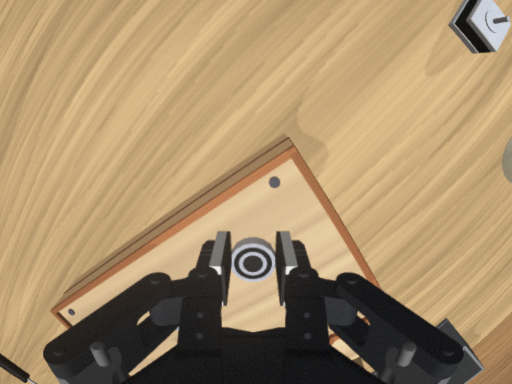

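```bash
python3 - <<'E'
from h import *
f=dict(np.load("pics/wrist17.npz")); S=np.load("st.npz")
q=plane(f,[(253,263)],.071,1)[0,:2];print(q)
s=dict(np.load("pics/scene17.npz"))
P=lambda L:[(180+p[0]/4-.4,140+p[1]/4-.4) for p in L]
q=plane(s,P([(467,272)]),.071,0)[0,:2];print(q)
cv2.imwrite("pics/s17z.png",cv2.resize(s["color"][195:260,190:260,::-1],None,fx=8,fy=8,interpolation=cv2.INTER_CUBIC))
E
```

```text
[0.50448051 0.14811063]
[0.50553551 0.14459019]
```

View pics/s17z.png

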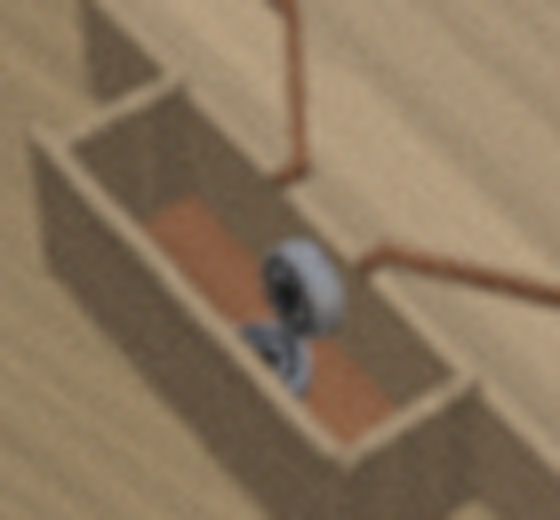

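Emit:
servo_tool:
  series:
    - {"dr": [0, 0, 0], "slide": [0, 0.01, 0.065], "grip": -0.43}
    - {"dr": [0, 0, 0], "slide": [0, 0.01, 0.065], "grip": -0.43}
    - {"dr": [0, 0, 0], "slide": [0, 0, 0.055], "grip": -0.43}
    - {"dr": [0, 0, 0], "slide": [0, 0, 0], "grip": -0.43}
    - {"dr": [0, 0, 0], "slide": [0, 0, 0], "grip": -0.43}

```text
t: 15.27
tcp_pos: [0.4864, 0.169, 0.07]
ee_rot: [179.7, 0.1, 43.1]
force: [0.3, 0.3, -0.1]
finger_gap: 0.0243
```

Emit:
servo_tool:
  series:
    - {"dr": [0, 0, 0], "slide": [0, 0, 0.012], "grip": -0.43}
    - {"dr": [0, 0, 0], "slide": [-0.004, 0.015, 0], "grip": -0.43}
    - {"dr": [0, 0, 0], "slide": [-0.003, 0.025, 0], "grip": -0.43}
    - {"dr": [0, 0, 0], "slide": [-0.003, 0.03, 0], "grip": -0.43}
    - {"dr": [0, 0, 0], "slide": [-0.003, 0.03, 0], "grip": -0.43}

```text
t: 15.68
tcp_pos: [0.504, 0.1471, 0.0692]
ee_rot: [179.6, -0.0, 43.1]
force: [-0.3, -0.4, -0.0]
finger_gap: 0.0242
```

```bash
python3 look.py 18 scene,side
```

```text
15.6833 [ 16.5  17.  -26.7  46.2  -0.3  63.4] [0.504  0.1471 0.0692] [179.6  -0.   43.1]
```

View pics/scene18.png

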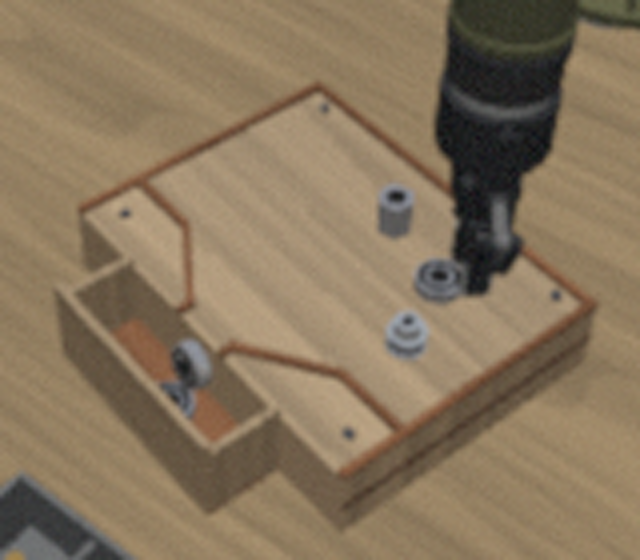

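View pics/side18.png

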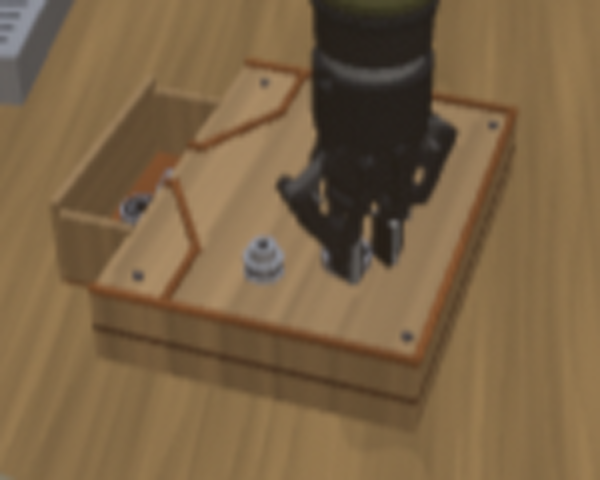

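Emit:
servo_tool:
  series:
    - {"dr": [0, 0, 0], "slide": [-0.002, 0.028, 0.006], "grip": -0.43}
    - {"dr": [0, 0, 0], "slide": [-0.002, 0.03, 0.003], "grip": -0.43}
    - {"dr": [0, 0, 0], "slide": [-0.002, 0.03, 0], "grip": -0.43}
    - {"dr": [0, 0, 0], "slide": [-0.002, 0.03, 0], "grip": -0.43}

```text
t: 16.12
tcp_pos: [0.5241, 0.1241, 0.0683]
ee_rot: [179.8, -0.2, 43.1]
force: [-1.3, 0.6, 1.4]
finger_gap: 0.0243
```

```bash
python3 look.py 19 scene,side
```

```text
16.1167 [ 13.4  18.2 -25.   46.4  -0.1  60.3] [0.5241 0.1241 0.0683] [179.8  -0.2  43.1]
```

View pics/scene19.png

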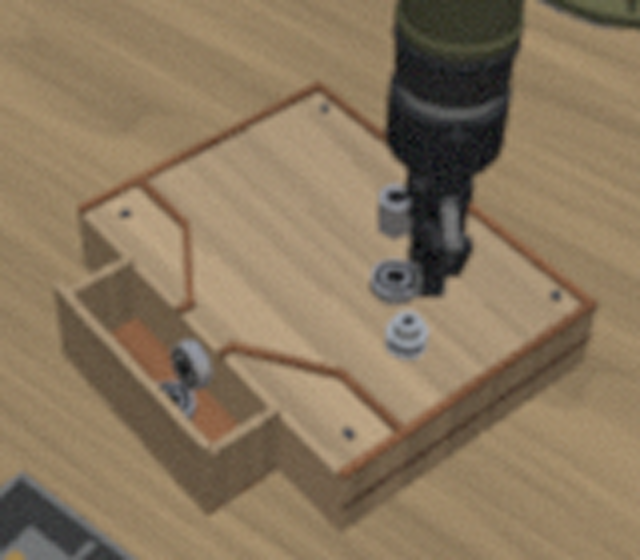

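View pics/side19.png

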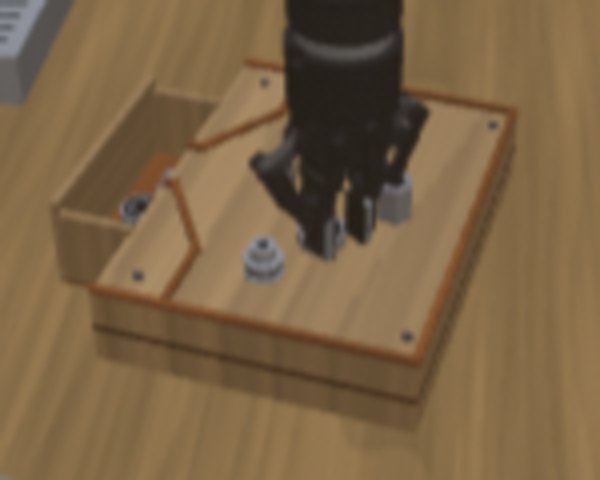

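Emit:
servo_tool:
  series:
    - {"dr": [0, 0, 0], "slide": [0, 0.03, 0.004], "grip": -0.43}
    - {"dr": [0, 0, 0], "slide": [0, 0.031, 0], "grip": -0.43}
    - {"dr": [0, 0, 0], "slide": [0, 0.031, 0], "grip": -0.43}
    - {"dr": [0, 0, 0], "slide": [0, 0.031, 0], "grip": -0.43}
    - {"dr": [0, 0, 0], "slide": [0, 0.031, 0], "grip": -0.43}
    - {"dr": [0, 0, 0], "slide": [0, 0.031, 0], "grip": -0.43}

```text
t: 16.72
tcp_pos: [0.5579, 0.0871, 0.0669]
ee_rot: [179.8, -0.1, 43.1]
force: [-2.0, 1.5, 1.9]
finger_gap: 0.0244
```

```bash
python3 look.py 20 scene
```

```text
16.7167 [  8.9  20.8 -21.4  47.5  -0.1  55.8] [0.5579 0.0871 0.0669] [ 1.798e+02 -1.000e-01  4.310e+01]
```

View pics/scene20.png

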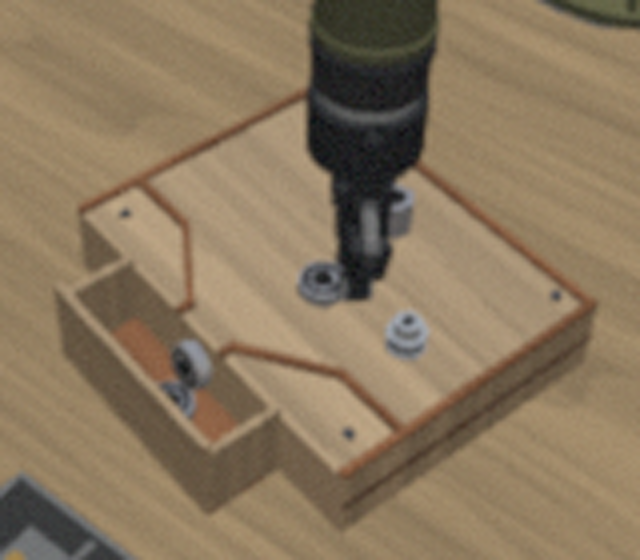

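Emit:
servo_tool:
  series:
    - {"dr": [0, 0, -0.045], "slide": [0.006, 0.029, 0], "grip": -0.43}
    - {"dr": [0, 0, -0.045], "slide": [0.005, 0.03, 0], "grip": -0.43}
    - {"dr": [0, 0, -0.045], "slide": [0.004, 0.03, 0], "grip": -0.43}
    - {"dr": [0, 0, -0.045], "slide": [0.003, 0.03, 0], "grip": -0.43}
    - {"dr": [0, 0, -0.045], "slide": [0.002, 0.03, 0], "grip": -0.43}
    - {"dr": [0, 0, -0.045], "slide": [0.001, 0.03, 0], "grip": -0.43}

```text
t: 17.32
tcp_pos: [0.5937, 0.0592, 0.0655]
ee_rot: [179.9, 0.1, 55.7]
force: [-0.7, 0.5, 2.3]
finger_gap: 0.0247
```

```bash
python3 look.py 21 scene
```

```text
17.3167 [  5.8  24.1 -16.6  49.3  -0.1  40.1] [0.5937 0.0592 0.0655] [1.799e+02 1.000e-01 5.570e+01]
```

View pics/scene21.png

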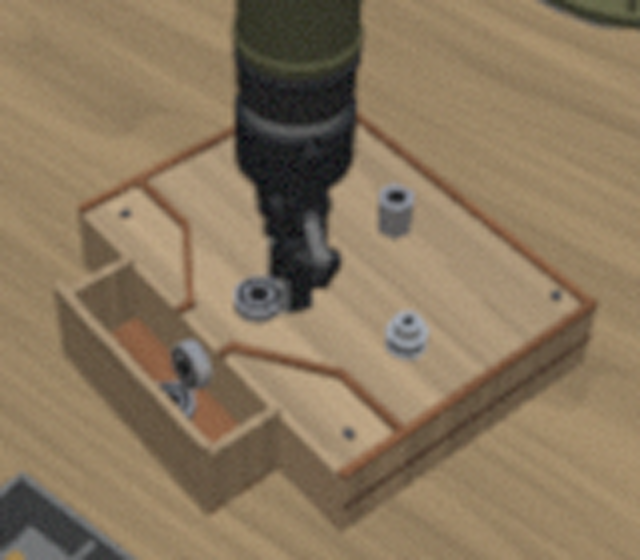

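Emit:
servo_tool:
  series:
    - {"dr": [0, 0, 0], "slide": [0.01, 0.028, -0.006], "grip": -0.43}
    - {"dr": [0, 0, 0], "slide": [0.012, 0.029, -0.002], "grip": -0.43}
    - {"dr": [0, 0, 0], "slide": [0.012, 0.029, 0], "grip": -0.43}

```text
t: 17.67
tcp_pos: [0.6161, 0.0534, 0.067]
ee_rot: [179.9, 0.2, 55.4]
force: [0.1, 0.1, -0.0]
finger_gap: 0.0246
```

```bash
python3 look.py 22 scene
```

```text
17.6667 [  5.1  26.2 -13.1  50.8  -0.2  39.6] [0.6161 0.0534 0.067 ] [179.9   0.2  55.4]
```

View pics/scene22.png

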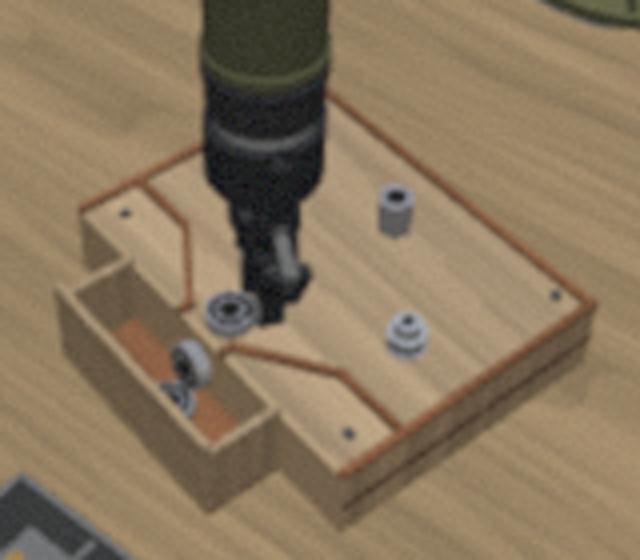

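Emit:
servo_tool:
  series:
    - {"dr": [0, 0, 0], "slide": [0.012, 0.03, -0.002], "grip": -0.43}
    - {"dr": [0, 0, 0], "slide": [0.015, 0.037, 0], "grip": -0.43}
    - {"dr": [0, 0, 0], "slide": [0.018, 0.043, 0], "grip": -0.43}
    - {"dr": [0, 0, 0], "slide": [0.018, 0.043, 0], "grip": -0.43}
    - {"dr": [0, 0, 0], "slide": [0.008, 0.02, 0], "grip": -0.43}

```text
t: 18.18
tcp_pos: [0.665, 0.0432, 0.0673]
ee_rot: [179.9, 0.2, 55.4]
force: [-0.2, -0.1, 0.8]
finger_gap: 0.0243
```

```bash
python3 look.py 23 scene
```

```text
18.1833 [ 3.8 30.8 -5.5 53.7 -0.2 38.4] [0.665  0.0432 0.0673] [179.9   0.2  55.4]
```

View pics/scene23.png

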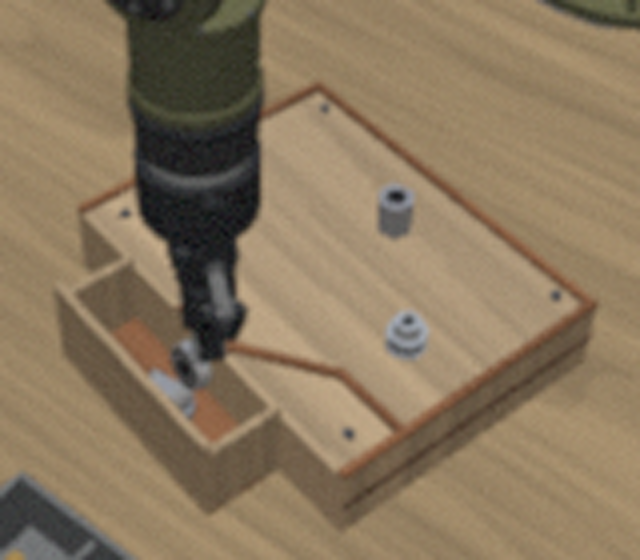

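A has dropped. Now I lift straight up and back, then look at the slot.

Emit:
servo_tool:
  series:
    - {"dr": [0, 0, 0], "slide": [0, -0.01, -0.08], "grip": -0.43}
    - {"dr": [0, 0, 0], "slide": [0, -0.05, -0.12], "grip": -0.43}
    - {"dr": [0, 0, 0], "slide": [0, -0.1, -0.12], "grip": -0.43}
    - {"dr": [0, 0, 0], "slide": [0, -0.1, -0.1], "grip": -0.43}
    - {"dr": [0, 0, 0], "slide": [0, -0.1, -0.1], "grip": -0.43}
    - {"dr": [0, 0, 0], "slide": [0, -0.1, 0], "grip": -0.43}
    - {"dr": [0, 0, 0], "slide": [0, 0, 0], "grip": -0.43}
    - {"dr": [0, 0, 0], "slide": [0, 0, 0], "grip": -0.43}
    - {"dr": [0, 0, 0], "slide": [0, 0, 0], "grip": -0.43}
    - {"dr": [0, 0, 0], "slide": [0, 0, 0], "grip": -0.43}

```text
t: 19.12
tcp_pos: [0.5608, 0.1114, 0.2006]
ee_rot: [-179.7, 0.5, 55.4]
force: [-0.0, -0.2, -0.7]
finger_gap: 0.0243
```

```bash
python3 look.py 24 scene; python3 - <<'E'
from station import arm
import cv2,numpy as np
f=np.load("pics/scene24.npz")
cv2.imwrite("pics/s24z.png",cv2.resize(f["color"][195:260,190:260,::-1],None,fx=8,fy=8,interpolation=cv2.INTER_CUBIC))
w=arm.grab_frame("side"); cv2.imwrite("pics/side24full.png",w["color"][:,:,::-1])
w=arm.grab_frame("scene"); cv2.imwrite("pics/scene24full.png",w["color"][:,:,::-1])
# heights in slot region from range
from h import *
S=np.load("st.npz");f=dict(f)
v,u=np.mgrid[190:260,185:260];d=f["range_z"][v,u];K=f["mtx"]
pc=np.stack([(u-K[0,2])/K[0,0]*d,(v-K[1,2])/K[1,1]*d,d],-1); X=(pc-f["t"])@f["R"]
s=(X[...,:2]-S["t"])@S["R"]
grey=f["color"][v,u].astype(int); m=(s[...,0]>.105)&(s[...,0]<.17)&(abs(s[...,1])<.08)&(grey[...,2]>=grey[...,0]-8)&(X[...,2]<.08)
print(m.sum()); print("x,y,z mm of bluish/grey pixels"); print((np.c_[s[m],X[m][:,2]]*1000).round(0)[::3].tolist())
E
```

```text
19.1167 [11.3 16.2 -9.1 65.2 -0.1 45.9] [0.5608 0.1114 0.2006] [-179.7    0.5   55.4]
113
x,y,z mm of bluish/grey pixels
[[113.0, -15.0, 41.0], [120.0, -10.0, 46.0], [113.0, -6.0, 45.0], [121.0, -9.0, 44.0], [115.0, -2.0, 46.0], [122.0, -16.0, 34.0], [123.0, -1.0, 49.0], [114.0, 1.0, 44.0], [123.0, -15.0, 32.0], [122.0, -2.0, 43.0], [116.0, 3.0, 43.0], [124.0, -9.0, 34.0], [122.0, 2.0, 43.0], [115.0, 7.0, 42.0], [124.0, -4.0, 34.0], [122.0, 6.0, 42.0], [112.0, 7.0, 36.0], [124.0, 0.0, 34.0], [121.0, 9.0, 41.0], [126.0, -2.0, 29.0], [124.0, 9.0, 38.0], [117.0, 13.0, 36.0], [125.0, 5.0, 31.0], [120.0, 13.0, 35.0], [126.0, -3.0, 19.0], [125.0, 10.0, 31.0], [117.0, 13.0, 29.0], [130.0, -7.0, 14.0], [126.0, 2.0, 20.0], [122.0, 11.0, 26.0], [129.0, -4.0, 11.0], [126.0, 7.0, 20.0], [129.0, 1.0, 13.0], [138.0, 9.0, 23.0], [126.0, 7.0, 11.0], [134.0, 13.0, 19.0], [138.0, 18.0, 24.0], [133.0, 16.0, 13.0]]
```

View pics/s24z.png

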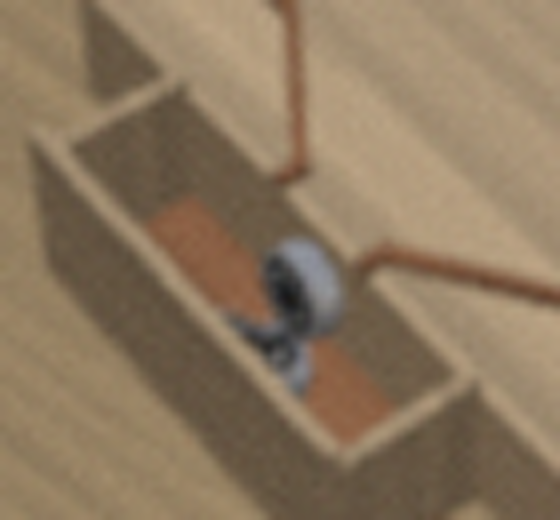

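View pics/scene24full.png

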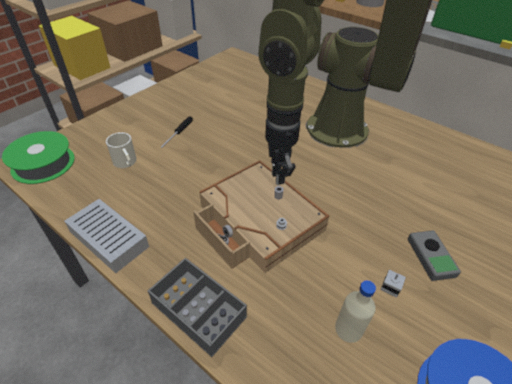

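Emit:
servo_tool:
  series:
    - {"dr": [0, 0, 0], "slide": [0, 0.12, -0.05], "grip": -0.43}
    - {"dr": [0, 0, 0], "slide": [0, 0.12, -0.05], "grip": -0.43}
    - {"dr": [0, 0, 0], "slide": [0, 0.12, 0], "grip": -0.43}
    - {"dr": [0, 0, 0], "slide": [0, 0.12, 0], "grip": -0.43}
    - {"dr": [0, 0, 0], "slide": [0, 0.12, 0], "grip": -0.43}
    - {"dr": [0, 0, 0], "slide": [0, 0.12, 0], "grip": -0.43}
    - {"dr": [0, 0, 0], "slide": [0, 0.12, 0], "grip": -0.43}
    - {"dr": [0, 0, 0], "slide": [0, 0, 0], "grip": -0.43}
    - {"dr": [0, 0, 0], "slide": [0, 0, 0], "grip": -0.43}

```text
t: 20.07
tcp_pos: [0.7393, -0.018, 0.2137]
ee_rot: [-179.1, 1.0, 55.2]
force: [0.2, 1.5, -0.3]
finger_gap: 0.0247
```

```bash
python3 - <<'E'
from station import arm
import cv2,numpy as np
o=arm.get_obs();print(o["t"],o["joints"].round(1))
w=arm.grab_frame("wrist"); cv2.imwrite("pics/wrist25.png",w["color"][:,:,::-1]);np.savez("pics/wrist25.npz",**w)
E
```

```text
20.0667 [-1.3 35.6 22.  77.7 -0.3 33.6]
```

View pics/wrist25.png

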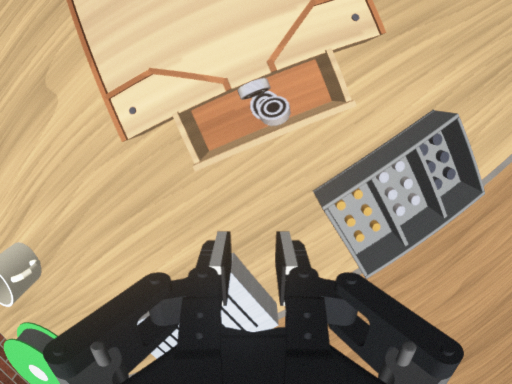

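```bash
python3 - <<'E'
from h import *
f=dict(np.load("pics/wrist25.npz"));S=np.load("st.npz")
for u,v in [(258,86),(245,92),(256,97),(285,105),(273,118),(262,100),(257,110),(252,100),(310,80)]:
    c,d=ray(f,[(u,v)],1); r=f["range_z"][v,u]; X=c+d[0]*r; print((u,v),((X[:2]-S["t"])@S["R"]*1000).round(0),(X[2]*1000).round(0))
cv2.imwrite("pics/w25z.png",cv2.resize(f["color"][60:150,200:320,::-1],None,fx=6,fy=6,interpolation=cv2.INTER_CUBIC))
E
```

```text
(258, 86) [117.   4.] 48.0
(245, 92) [117. -11.] 46.0
(256, 97) [126.  -2.] 15.0
(285, 105) [146.  23.] 37.0
(273, 118) [154.   5.] 46.0
(262, 100) [132.   2.] 15.0
(257, 110) [140.  -7.] 31.0
(252, 100) [128.  -8.] 15.0
(310, 80) [131.  64.] 5.0
```

View pics/w25z.png

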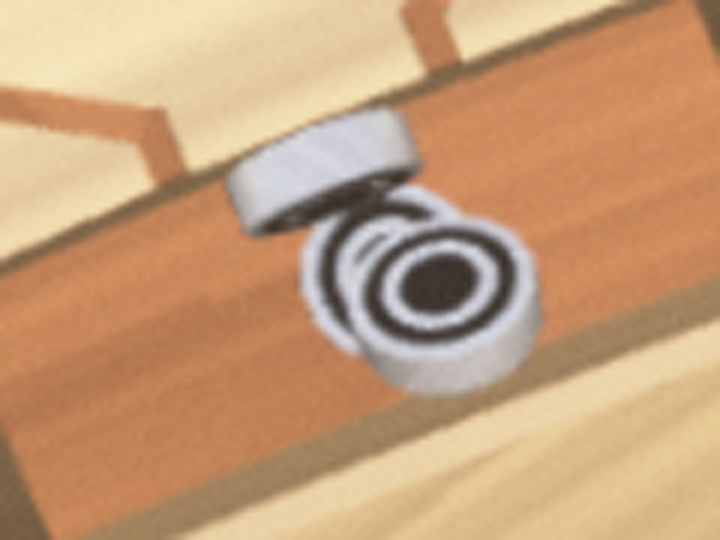

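```bash
python3 - <<'E'
from station import arm
print(arm.job_done())
E
```

```text
the job is handed in; nothing more can be done
None
```

I swept all three bearings through the gate one at a time and handed the job in at about 20 s of the 51 s. I used the half-open fingertips as a two-point pusher, with the tips about 7 mm above the deck so they cleared the fences. Each bearing had dropped before the next one entered the funnel. `job_done()` gave no verdict, so what follows rests on my own last images.

- **Bearings:** the last wrist view shows all three in the slot. The range readings I took on them put the highest spot at about 48 mm above the table, against the 52 mm limit for the centres. One stands leaning against the near wall (about x = 118 mm, within the 108–168 mm limit). One lies flat on the floor, and the third leans over it against the far wall.
- **At rest:** I did not measure speed. The nearest check is that the leaning bearing kept its place across several images.
- **Bystanders:** the nut and pulley stayed at the same pixels throughout. The table items look unmoved in the final scene picture, but I did not measure their positions.
- **Robot:** it is parked in free air with no contact force beyond noise.
- **Disagreements:** the station corners showed 3–6 mm residuals between camera views, and TCP readings varied by about 2 mm.
- **Early fault:** on the first push the tips rode too high, at the bearing's top edge. I backed off and lowered them before continuing.
- **Largest force:** about 25 N, from touching the deck on purpose to find its height.

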